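Hold the warmer's cover plate for screwing down

TASK

Help me screw the cover back on the food warmer: take the tent-shaped splash guard off the warmer's opening and hang it astride the bar of the rail, roughly mid-bar, and let go so that it hangs there by itself. Then pick up the cover plate by its grip and hold it level and still, hovering about a centimetre above the warmer's top without touching it, with every threaded hole showing whole through a hole of the plate when seen from straight above, so that I can start the screws. Finish while still holding the plate there, leave the guard hanging, and leave the jars, the dish and the carton where they are.

Things in the scene. Friction and masses are not known exactly. Their poses are not given: they have to be found in the camera images.
- warmer: food warmer: fixed low stainless box, 220 (x) x 240 (y) x 80 mm high; in its flat top a 57 x 101 mm opening (long side along its y) and four 5 mm threaded holes around it, each in the middle of a dark 10 mm insert. Origin: centre of its underside on the table; z up.
- opening (a point): centre of the warmer's opening, level with the warmer's top face (80 mm above the table); axes as the warmer's: y along the opening's long side
- guard: loose splash guard, 0.2 to 0.4 kg, standing over the warmer's opening at the start: two flat steel panels 3 mm thick and 100 mm long, joined in a ridge like a tent (60 degrees between them), 83 mm wide over the feet, ridge 70.8 mm above the feet; ridge along its y. On the ridge stands an upright black grip, 12 mm thick (x), 70 mm long (y), its top 40 mm above the ridge. Origin: centre of its footprint, level with the feet; z up.
- guard_ridge (a point): middle of the guard's ridge (outside top of the steel), 70.8 mm above the guard's origin. Hung on the bar, it lies about 18 mm above the bar's axis
- rail: fixed stand with a horizontal round steel bar, 14 mm thick and 180 mm long along the stand's y, on two end posts; bar axis 130 mm above the table. Origin: on the table under the middle of the bar. It may stand left or right of the warmer.
- rail_mid (a point): middle of the rail's bar, on its axis, 130 mm above the table; y along the bar
- plate: loose cover plate lying on the table on the other side of the warmer, 0.35 to 0.6 kg: steel, 110 (x) x 150 (y) x 4 mm thick, with four 14 mm holes near the corners and in its middle an upright black grip 12 mm thick (x), 70 mm long (y), rising 40 mm above the plate's upper face. Origin: centre of the underside; z up. It fits either way round (half a turn gives the same pattern).
- hole0 (a point): centre of the plate's hole at 42 mm to the plate's +x, 62 mm to its +y, on the underside
- hole1 (a point): centre of the plate's hole at 42 mm to the plate's -x, 62 mm to its +y, on the underside
- hole2 (a point): centre of the plate's hole at 42 mm to the plate's -x, 62 mm to its -y, on the underside
- hole3 (a point): centre of the plate's hole at 42 mm to the plate's +x, 62 mm to its -y, on the underside
- thread0 (a point): centre of the warmer's threaded hole at 42 mm to the warmer's +x, 62 mm to its +y, on the top face
- thread1 (a point): centre of the warmer's threaded hole at 42 mm to the warmer's -x, 62 mm to its +y, on the top face
- thread2 (a point): centre of the warmer's threaded hole at 42 mm to the warmer's -x, 62 mm to its -y, on the top face
- thread3 (a point): centre of the warmer's threaded hole at 42 mm to the warmer's +x, 62 mm to its -y, on the top face
- jar_a: bystander: closed jar, 62 mm wide, 85 mm high; origin at the centre of its underside
- jar_b: bystander: closed jar like the other one
- dish: bystander: small white dish, 84 mm wide, 22 mm high, with the four screws in it; origin at the centre of its underside
- carton: bystander: cardboard carton 60 x 100 x 50 mm high; origin at the centre of its underside

How it is judged:
By the outcome, as a careful person would: the job done as asked, in the order asked, and still so for the second after the job is handed in, while the arm keeps its last pose, push and grip.
It also fails if it takes over 67 s, if anything falls off the work surface, if the arm or the gripper's body presses on something with over 40 N, if the wrist force passes 120 N, or if a joint passes its speed limit or range.

ROBOT

A 6-joint arm with a two-finger parallel gripper is mounted at the origin on the work surface. World frame = base frame: x ahead of the robot, y to its left, z up, the work surface at z = 0. Lengths are in m, angles in rad, forces in N, time in s.
With the tool pointing down it reaches from about 0.35 to 0.775 m from the base axis. Payload 7.3 kg.
Tool frame: the origin (TCP) lies at the very end of the fingers, on their centre line; the grasp point (between the pads) lies 19 mm behind it; x points along the fingers, z is the direction in which the jaws open and shut, and the axes are right-handed (so a half turn about x gives the same grasp; the last joint's range is limited). The gripper opens to 92 mm and grips with 3 to 60 N. Pads are 19 mm wide; open, the fingers measure 130 mm over their backs; the gripper's body (75 mm by 190 mm) begins 47 mm behind the grasp point.
Start: joints at [1.048, 0.342, 1.524, -0, 1.275, -0.146], TCP at [0.193, 0.488, 0.227] pointing down, gripper open.
Joint ranges: [-2.53, 2.53], [-0.77, 2.02], [0.04, 2.7], [-1, 4.14], [0.28, 2.66], [-3.11, 3.11]. Speed limits (rad/s): [2.57, 2.57, 3.14, 3.14, 3.14, 3.14].

INTERFACE

Orientations are given as a unit quaternion [x, y, z, w].
In Python, from station import manip gives the robot as it stands.
- The arm moves only by the tool carry_out, never from a script. Its argument "commands" is a list of rows, each a list of 5 numbers: the shift along the world's x, y, z normalised to -1 to 1, where 1 is 50 cm, then the turn about the world's z normalised to -1 to 1, where 1 is 90 degrees, then the closure in counts, from 0 (fully open) to 255 (shut). A call has 1 to 5 rows; each row is the pose to reach, as a shift and turn from the pose commanded when the call began; what a row does not reach only later rows make up. A row lasts 1/10 s, in which the tool goes at most 50 mm and 8.59 degrees, less where a joint would pass 70% of its speed; a pose out of reach is approached as far as the arm can. A call with a number of a shift or a turn outside -1 to 1 is refused whole. A call with a gripper value outside its range is refused whole. The fingers move at their own pace and stop on an object; "grip_force" is the grip in N (left out, the last holds). Time passes only in rows, so rows that repeat a pose let the fingers close. It gives the time, the measured TCP pose, the force and the opening at its end, in the units of the state.
- manip.get_state(): the state, without advancing time (a new reading comes with each control period).
- manip.grab_frame(name): name is "scene" or "top" or "wrist"; returns the picture (384x512x3 uint8, red, green, blue); there is no depth.
- manip.get_calibration(name): a dict with "fx", "fy", "cx", "cy" (pixels), "R" (3x3) and "t" (3): a world point X has camera coordinates R X + t. Camera axes: x right, y down, z forward; pixel columns grow to the right and rows downward; lengths in m; the calibration is good to about 2 mm. A picture is of the moment at which its call begins: read the wrist's pose just before it. get_calibration takes no time and is no camera call; for the wrist camera it gives the pose at the moment of the call.
- manip.hand_in(): hands the job in, once; it reports no verdict.
Trained networks look in the newest picture that a camera, given by its name, has taken for a name from the list of things; names that differ only in an ending like _2 or _b are one class to them, and where a whole thing is asked for, a point or a joint stands for the part that bears it (a point fixed in the world has none). Each returns a list of dicts, best first, with "p" (0 to 1); they miss things now and then, are a little off and sometimes report something else, mostly with a low value. They report only what shows in the picture. A call takes as long as a camera call.
- manip.recognise(target, camera): "extent" ([left, top, right, bottom] in pixels, round what is visible of it).
- manip.tip_of(target, camera): "uv" ([column, row] in pixels: a listed point, or the origin of a listed thing).
The state is a dict: "clock": time; "q": joint angles; "qd": joint speeds; "joint_efforts": joint torques, N m; "eef_pos": TCP position; "eef_rot": TCP orientation; "force": force on the tool from outside, world axes, zero at the start; "wrist_torque": the same for the moment, N m; "grip_width": finger opening in m.
Only numpy, scipy, OpenCV 4.12 (cv2) and the standard library are available. Lean on these libraries where they do the work, as an engineer would, in place of code of your own. Each camera call takes 0.05 s, during which the arm holds its last target.

## Working session

There is one attempt and no reset: what is moved stays moved. The work goes in short steps, Python scripts to look and compute and a tool call to move; the robot and the scene stay as the last step left them, time stands still between calls to the robot, and variables do not carry over. Pictures are saved under pics/ and viewed, and the job is handed in when it is done.

Besides the shell and the picture viewer there is one more tool, called after "Call:" as name([rows], argument=value, ...), one row to a line, values as JSON. carry_out: Moves the arm, as the interface text tells. Scaled input: -1 to 1 covers 50 cm each way for a shift and 90 degrees each way for a turn. Its arguments: {"type":"object","properties":{"commands":{"type":"array"},"grip_force":{"type":"number"}},"required":["commands"]}

```bash
mkdir -p pics; ls; python3 - <<'E'
from station import manip
import cv2, numpy as np
s=manip.get_state()
for k in s: print(k,np.round(s[k],4))
for n in ["scene","top","wrist"]:
    im=manip.grab_frame(n); cv2.imwrite(f"pics/{n}0.png",im[:,:,::-1])
    c=manip.get_calibration(n); print(n,c)
E
```

```text
pics
clock 0.0
q [ 1.048   0.3427  1.525  -0.      1.2754 -0.146 ]
qd [ 0.0008  0.0009  0.0006 -0.0004 -0.0025  0.0012]
joint_efforts [ 1.10000e-03 -4.31242e+01 -2.44227e+01  7.17000e-02  5.59000e-02
 -1.00000e-04]
eef_pos [0.193  0.4878 0.226 ]
eef_rot [-0.3978  0.5853  0.3973  0.5843]
force [ 0.5958 -0.5499 -0.4545]
wrist_torque [-0.0572 -0.0419 -0.0363]
grip_width 0.092
scene {'fx': 481.96916167063193, 'fy': 481.96916167063193, 'cx': 254.4001335347083, 'cy': 183.14098697663778, 'R': array([[-0.50534774,  0.86283898,  0.0115132 ],
       [ 0.66852059,  0.39990589, -0.62702113],
       [-0.54562247, -0.3091669 , -0.77891716]]), 't': array([ 0.29757479, -0.35661137,  1.89721646])}
top {'fx': 354.7117618866534, 'fy': 354.7117618866534, 'cx': 254.75290573175454, 'cy': 195.72517505029396, 'R': array([[ 0.00997838, -0.99994847, -0.0018694 ],
       [-0.99684916, -0.0098003 , -0.0787128 ],
       [ 0.07869042,  0.00264893, -0.99689558]]), 't': array([0.02004024, 0.61329425, 1.15964059])}
wrist {'fx': 274.6542738118314, 'fy': 274.6542738118314, 'cx': 256.3782004232977, 'cy': 189.58229077613504, 'R': array([[ 0.36947272,  0.92924092, -0.00110288],
       [ 0.89316547, -0.35480087,  0.27635447],
       [ 0.25640858, -0.10309049, -0.96105515]]), 't': array([-0.52452157, -0.03241097,  0.3908385 ])}
```

View pics/scene0.png

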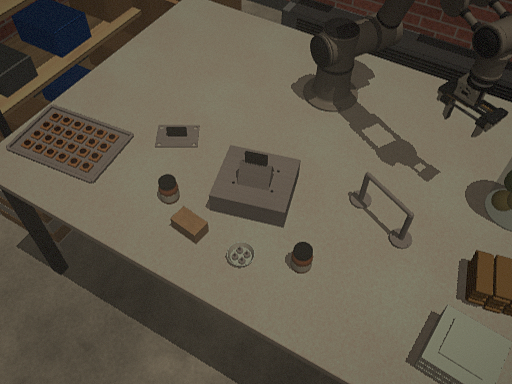

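View pics/top0.png

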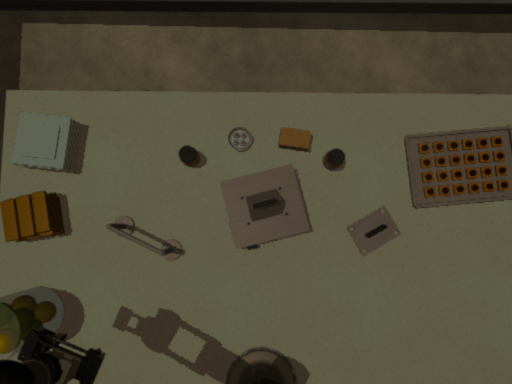

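View pics/wrist0.png

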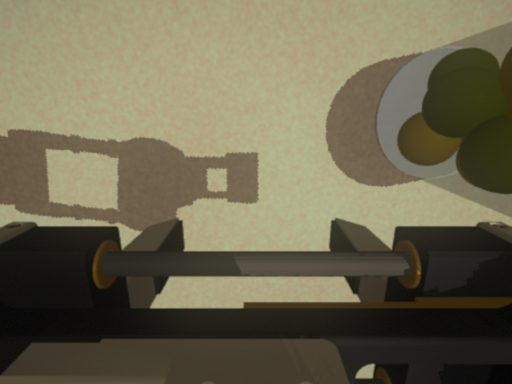

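```bash
python3 - <<'E'
from station import manip
import numpy as np
for cam in ["top","scene"]:
  for t in ["warmer","opening","guard","guard_ridge","rail","rail_mid","plate","hole0","hole2","thread0","thread1","thread2","thread3","jar_a","dish","carton"]:
    r=manip.tip_of(t,cam)
    print(cam,t,[(np.round(d["uv"],1).tolist(),round(d["p"],2)) for d in r[:5]])
E
```

```text
top warmer [([264.0, 206.9], 0.61)]
top opening [([293.7, 140.7], 0.6), ([263.9, 208.8], 0.58)]
top guard [([264.1, 205.4], 0.69), ([262.9, 203.0], 0.23)]
top guard_ridge [([266.8, 202.1], 0.62)]
top rail [([144.2, 238.1], 0.81), ([287.2, 217.4], 0.56)]
top rail_mid [([133.4, 236.8], 0.75)]
top plate [([374.8, 231.2], 0.88), ([381.0, 212.0], 0.37)]
top hole0 [([365.4, 254.5], 0.96), ([353.3, 230.8], 0.93), ([395.3, 230.6], 0.9), ([383.5, 211.5], 0.75)]
top hole2 [([365.4, 254.5], 0.96), ([353.3, 230.8], 0.93), ([395.3, 230.6], 0.9), ([383.5, 211.5], 0.75)]
top thread0 [([279.7, 187.1], 0.87), ([240.8, 197.2], 0.74), ([247.5, 222.7], 0.67), ([283.0, 213.4], 0.65)]
top thread1 [([279.7, 187.1], 0.87), ([240.8, 197.2], 0.74), ([247.5, 222.7], 0.67), ([283.0, 213.4], 0.65)]
top thread2 [([279.7, 187.1], 0.87), ([240.8, 197.2], 0.74), ([247.5, 222.7], 0.67), ([283.0, 213.4], 0.65)]
top thread3 [([279.7, 187.1], 0.87), ([240.8, 197.2], 0.74), ([247.5, 222.7], 0.67), ([283.0, 213.4], 0.65)]
top jar_a [([330.9, 158.7], 0.76), ([187.7, 154.6], 0.63), ([279.1, 187.3], 0.17)]
top dish [([241.1,
[... 465 characters left out ...]
2 [([193.8, 145.0], 0.91), ([159.0, 146.0], 0.78), ([161.9, 129.9], 0.64)]
scene thread0 [([275.5, 172.3], 0.94), ([272.1, 190.7], 0.92), ([239.3, 161.8], 0.86), ([233.4, 180.5], 0.86)]
scene thread1 [([275.5, 172.3], 0.94), ([272.1, 190.7], 0.92), ([239.3, 161.8], 0.86), ([233.4, 180.5], 0.86)]
scene thread2 [([275.5, 172.3], 0.94), ([272.1, 190.7], 0.92), ([239.3, 161.8], 0.86), ([233.4, 180.5], 0.86)]
scene thread3 [([275.5, 172.3], 0.94), ([272.1, 190.7], 0.92), ([239.3, 161.8], 0.86), ([233.4, 180.5], 0.86)]
scene jar_a [([170.9, 197.0], 0.86), ([300.6, 263.5], 0.8), ([197.3, 127.5], 0.35)]
scene dish [([196.1, 126.7], 0.71), ([240.3, 256.4], 0.64)]
scene carton [([188.7, 227.8], 0.67)]
```

```bash
cat > h.py <<'E'
import numpy as np, cv2
from scipy.optimize import least_squares
from station import manip
def ray(c,uv,z):
    d=np.array([(uv[0]-c["cx"])/c["fx"],(uv[1]-c["cy"])/c["fy"],1.]); R=np.array(c["R"]);t=np.array(c["t"])
    o=-R.T@t; w=R.T@d; return o+w*(z-o[2])/w[2]
def proj(c,X):
    X=np.atleast_2d(X); p=X@np.array(c["R"]).T+np.array(c["t"])
    return np.c_[c["fx"]*p[:,0]/p[:,2]+c["cx"],c["fy"]*p[:,1]/p[:,2]+c["cy"]]
def Rz(a): return np.array([[np.cos(a),-np.sin(a),0],[np.sin(a),np.cos(a),0],[0,0,1]])
E
python3 - <<'E'
from h import *
ct=manip.get_calibration("top");cs=manip.get_calibration("scene")
T=[([279.7,187.1],[240.8,197.2],[247.5,222.7],[283.0,213.4]),([275.5,172.3],[272.1,190.7],[239.3,161.8],[233.4,180.5])]
for n,c,l in (("top",ct,T[0]),("scene",cs,T[1])):
    P=np.array([ray(c,u,.08) for u in l]); print(n,"threads",P.round(4).tolist(),P.mean(0).round(4))
P=np.array([ray(ct,u,.004) for u in ([365.4,254.5],[353.3,230.8],[395.3,230.6],[383.5,211.5])]);print("holes",P.round(4).tolist(),P.mean(0))
P=np.array([ray(cs,u,.004) for u in ([193.8,145.0],[159.0,146.0],[161.9,129.9])]);print("holes sc",P.round(4).tolist())
print("ridge",ray(ct,[266.8,202.1],.1508),ray(cs,[257.5,160.9],.1508))
print("railmid",ray(ct,[133.4,236.8],.13),ray(cs,[389.3,192.5],.13))
im=cv2.imread("pics/top0.png")
def crop(im,x0,y0,x1,y1,s,n): cv2.imwrite(n,cv2.resize(im[y0:y1,x0:x1],None,fx=s,fy=s,interpolation=cv2.INTER_CUBIC))
crop(im,90,150,410,270,2.5,"pics/top0c.png")
crop(cv2.imread("pics/scene0.png"),140,100,440,280,2.6,"pics/scene0c.png")
E
```

```text
top threads [[0.637, -0.0532, 0.08], [0.6035, 0.0703, 0.08], [0.5229, 0.048, 0.08], [0.5534, -0.064, 0.08]] [5.792e-01 3.000e-04 8.000e-02]
scene threads [[0.5313, 0.0429, 0.08], [0.6017, 0.0696, 0.08], [0.5525, -0.0789, 0.08], [0.6284, -0.0541, 0.08]] [ 0.5785 -0.0051  0.08  ]
holes [[0.4209, -0.3463, 0.004], [0.4995, -0.3068, 0.004], [0.5016, -0.4481, 0.004], [0.5654, -0.4096, 0.004]] [ 0.49684225 -0.37767432  0.004     ]
holes sc [[0.5112, -0.2942, 0.004], [0.5783, -0.3965, 0.004], [0.5089, -0.4365, 0.004]]
ridge [ 0.58440106 -0.01025095  0.1508    ] [5.73623739e-01 2.63475423e-06 1.50800000e-01]
railmid [0.4769978  0.39016756 0.13      ] [0.46505982 0.38720249 0.13      ]
```

View pics/top0c.png

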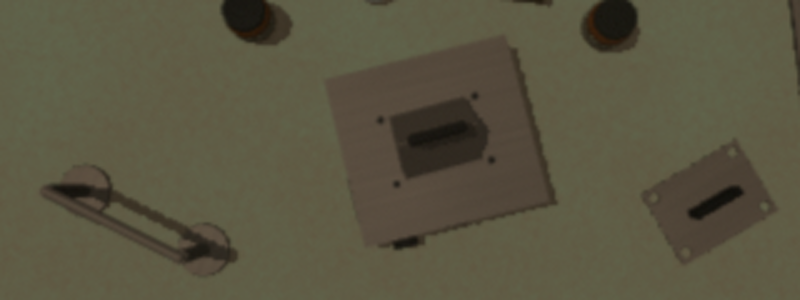

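View pics/scene0c.png

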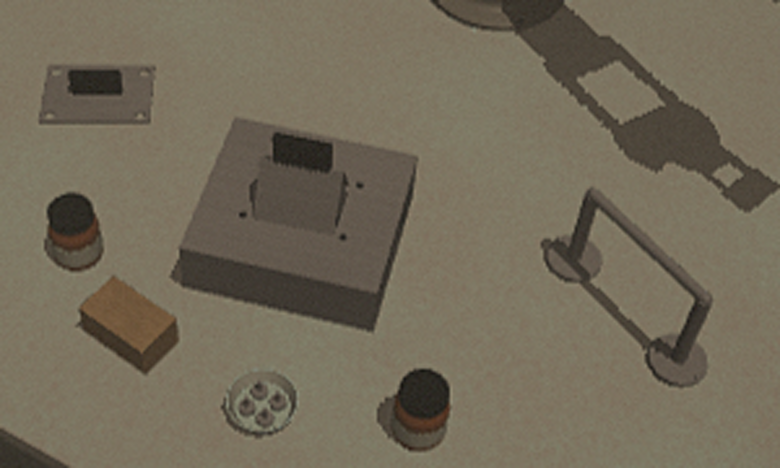

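```bash
cat >> h.py <<'E'
def dark_centroid(g,uv,r=5):
    # subpixel centre of dark blob near uv
    u,v=int(round(uv[0])),int(round(uv[1])); w=g[v-r:v+r+1,u-r:u+r+1].astype(float)
    bg=np.median(w); d=np.clip(bg-w-0.25*(bg-w.min()),0,None)
    n,l=cv2.connectedComponents((d>0).astype(np.uint8)); 
    yy,xx=np.mgrid[:w.shape[0],:w.shape[1]]
    best=min(range(1,n),key=lambda k:np.hypot(xx[l==k].mean()-r,yy[l==k].mean()-r)-0.3*np.sqrt((l==k).sum()))
    m=d*(l==best); return np.array([u-r+(m*xx).sum()/m.sum(),v-r+(m*yy).sum()/m.sum()])
def fit(obs,pts):
    # obs list of (cam, local idx, uv) ; pts local points (z world) ; returns x,y,yaw
    def f(p):
        X=pts@Rz(p[2]).T+[p[0],p[1],0]
        return np.concatenate([(proj(c,X[i])[0]-uv)/c["fx"]*1000 for c,i,uv in obs])
    return f
E
python3 - <<'E'
from h import *
from scipy.spatial.transform import Rotation as Ro
from itertools import permutations
ct=manip.get_calibration("top");cs=manip.get_calibration("scene")
s=manip.get_state(); R=Ro.from_quat(s["eef_rot"]).as_matrix(); print(R.round(3)); print("jaw yaw",np.degrees(np.arctan2(R[1,2],R[0,2])))
cw=manip.get_calibration("wrist"); o=-cw["R"].T@cw["t"]; print("cam in tool",R.T@(o-s["eef_pos"]), "cam axes in tool\n",(R.T@cw["R"].T).round(3))
gt=cv2.imread("pics/top0.png",0);gs=cv2.imread("pics/scene0.png",0)
L=np.array([[42,62],[-42,62],[-42,-62],[42,-62]])/1000.
def solve(obsT,obsS,z,yaw0,c0):
    pts=np.c_[L,np.full(4,z)]
    for name,obs0 in (("top",[(ct,u) for u in obsT]),("scene",[(cs,u) for u in obsS]),("both",[(ct,u) for u in obsT]+[(cs,u) for u in obsS])):
        X=pts@Rz(yaw0).T+[*c0,0]
        obs=[(c,int(np.argmin(np.linalg.norm(proj(c,X)-u,axis=1))),np.array(u)) for c,u in obs0]
        r=least_squares(fit(obs,pts),[*c0,yaw0],loss="soft_l1",f_scale=2)
        print(name,r.x[:2].round(4),np.degrees(r.x[2]).round(2),"res",np.abs(r.fun).max().round(2))
T=[dark_centroid(gt,u) for u in [(280,188.2),(241.8,197.8),(248.5,223.3),(286,213.5)]]; print(np.round(T,1).tolist())
S=[dark_centroid(gs,u) for u in [(277.9,170.8),(271.5,190.8),(233,182.3)]]; print(np.round(S,1).tolist())
solve(T,S,.08,np.radians(15),(.58,0))
H=[(365.4,254.5),(353.3,230.8),(395.3,230.6),(383.5,211.5)]
H2=[(351.2,229),(382.8,210.4),(396,232.4),(364,251)]
solve(H2,[(193.8,145.0),(159.0,146.0),(161.9,129.9)],.004,np.radians(30-0),(.497,-.377))
solve(H2,[(193.8,145.0),(159.0,146.0),(161.9,129.9)],.004,np.radians(30-60),(.497,-.377))
E
```

```text
[[ 0.    -0.93   0.368]
 [ 0.     0.368  0.93 ]
 [-1.     0.     0.   ]]
jaw yaw 68.41058503538946
cam in tool [-0.15777472  0.07594584  0.00018337] cam axes in tool
 [[-0.    -0.277  0.961]
 [-0.002 -0.961 -0.277]
 [ 1.    -0.002 -0.   ]]
[[277.3, 190.3], [241.8, 197.6], [248.2, 223.2], [286.1, 213.5]]
[[277.8, 170.8], [271.4, 190.8], [232.9, 182.2]]
top [ 0.577  -0.0026] 14.95 res 6.02
scene [ 0.5785 -0.0028] 14.91 res 0.1
both [ 0.5774 -0.0028] 14.89 res 6.33
top [ 0.5006 -0.3748] 30.32 res 0.8
scene [ 0.5098 -0.3659] 31.97 res 1.53
both [ 0.501  -0.3738] 30.56 res 6.82
top [ 0.5006 -0.375 ] -39.7 res 45.59
scene [ 0.5032 -0.378 ] -44.94 res 16.04
both [ 0.5021 -0.3749] -41.44 res 43.63
```

Call:
carry_out([
  [0.77,-0.98,0.3,-0.59,0],
  [0.77,-0.98,0.3,-0.59,0],
  [0.77,-0.98,0.3,-0.59,0],
  [0.77,-0.98,0.3,-0.59,0],
  [0.77,-0.98,0.3,-0.59,0],
], grip_force=40)

```text
clock: 2.25
eef_pos: [0.3441, 0.2955, 0.2859]
eef_rot: [-0.154, 0.69, 0.154, 0.69]
force: [0.3, 1.1, -0.0]
grip_width: 0.0919
```

```bash
python3 - <<'E'
from h import *
ct=manip.get_calibration("top");cs=manip.get_calibration("scene")
a=ray(ct,(108,226),.13);b=ray(ct,(166,253),.13);print(a,b,(a+b)/2,np.linalg.norm(a-b))
a2=ray(cs,(368,174),.13);b2=ray(cs,(411.5,214.6),.13);print(a2,b2,(a2+b2)/2,np.linalg.norm(a2-b2))
for p,q in ((a,b),(a2,b2)): print(np.degrees(np.arctan2(*(q-p)[[1,0]])))
E
```

```text
[0.5086397  0.46812351 0.13      ] [0.42966518 0.29048059 0.13      ] [0.46915244 0.37930205 0.13      ] 0.1944067417281048
[0.43062427 0.30615282 0.13      ] [0.50834972 0.46991126 0.13      ] [0.46948699 0.38803204 0.13      ] 0.18126795291849332
-113.96844343924477
64.6093596845408
```

Call:
carry_out([
  [0.468,-0.597,0.2,-0.113,0],
  [0.468,-0.597,0.2,-0.113,0],
  [0.468,-0.597,0.2,-0.113,0],
  [0.468,-0.597,0.2,-0.113,0],
  [0.468,-0.597,0.2,-0.113,0],
])

```text
clock: 2.75
eef_pos: [0.4933, 0.105, 0.3497]
eef_rot: [-0.094, 0.701, 0.094, 0.701]
force: [0.4, 1.0, 1.0]
grip_width: 0.0919
```

Call:
carry_out([
  [0.173,-0.22,0.074,0,0],
  [0.173,-0.22,0.074,0,0],
  [0.173,-0.22,0.074,0,0],
  [0.173,-0.22,0.074,0,0],
])

```text
clock: 3.15
eef_pos: [0.5815, -0.0077, 0.3856]
eef_rot: [-0.093, 0.701, 0.091, 0.701]
force: [-1.0, 0.5, -1.3]
grip_width: 0.0918
```

```bash
python3 - <<'E'
from h import *
s=manip.get_state(); print(s["clock"],s["eef_pos"],s["eef_rot"],s["qd"].round(3) if hasattr(s["qd"],"round") else s["qd"])
c=manip.get_calibration("wrist");im=manip.grab_frame("wrist");cv2.imwrite("pics/w1.png",im[:,:,::-1])
np.savez("w1.npz",**c)
for t in ["guard_ridge","guard","thread0","opening"]:
    for d in manip.tip_of(t,"wrist")[:4]: print(t,np.round(d["uv"],1),round(d["p"],2))
E
```

```text
3.15 [ 0.581526   -0.00773299  0.38555178] [-0.09261231  0.70078888  0.0914744   0.70139171] [ 0.068 -0.046  0.106  0.034 -0.013  0.049]
guard_ridge [258.  161.6] 0.72
guard_ridge [191.4 268.2] 0.46
guard [256.5 151.4] 0.8
guard [282.2 115.4] 0.57
guard [192.7 270.2] 0.29
thread0 [281.3 114.1] 0.86
thread0 [230.2 187.7] 0.68
thread0 [279.1 189.7] 0.66
```

View pics/w1.png

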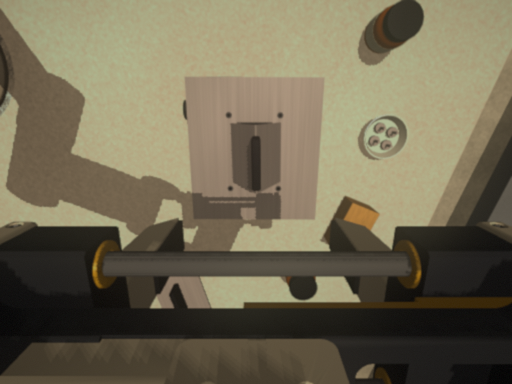

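```bash
python3 - <<'E'
from h import *
c=dict(np.load("w1.npz")); g=cv2.imread("pics/w1.png",0)
T=[dark_centroid(g,u,6) for u in [(228.5,115),(280.5,115),(230.5,188),(279,189)]];print(np.round(T,1).tolist())
L=np.array([[42,62],[-42,62],[-42,-62],[42,-62]])/1000.
pts=np.c_[L,np.full(4,.08)];X=pts@Rz(.26).T+[.578,-.003,0];print(proj(c,X).round(1))
obs=[(c,int(np.argmin(np.linalg.norm(proj(c,X)-u,axis=1))),u) for u in T]
r=least_squares(fit(obs,pts),[.578,-.003,.26]);print(r.x[:2].round(4),np.degrees(r.x[2]),r.fun.round(2))
sub=cv2.resize(g[70:225,180:330],None,fx=5,fy=5,interpolation=cv2.INTER_CUBIC);cv2.imwrite("pics/w1c.png",sub)
m=(g<35).astype(np.uint8);n,l,st,ce=cv2.connectedComponentsWithStats(m)
for k in range(1,n):
    if st[k,4]>5 and 180<ce[k,0]<330 and 70<ce[k,1]<230: print(st[k],ce[k])
E
```

```text
[[228.2, 114.7], [279.7, 114.9], [229.9, 188.0], [277.1, 190.3]]
[[281.2 115.5]
 [229.6 115.5]
 [231.6 188.7]
 [279.5 188.7]]
[ 0.5751 -0.0035] 14.107898650518724 [ 0.49  1.05  0.69  2.82 -1.9   0.83  0.63 -5.25]
```

View pics/w1c.png

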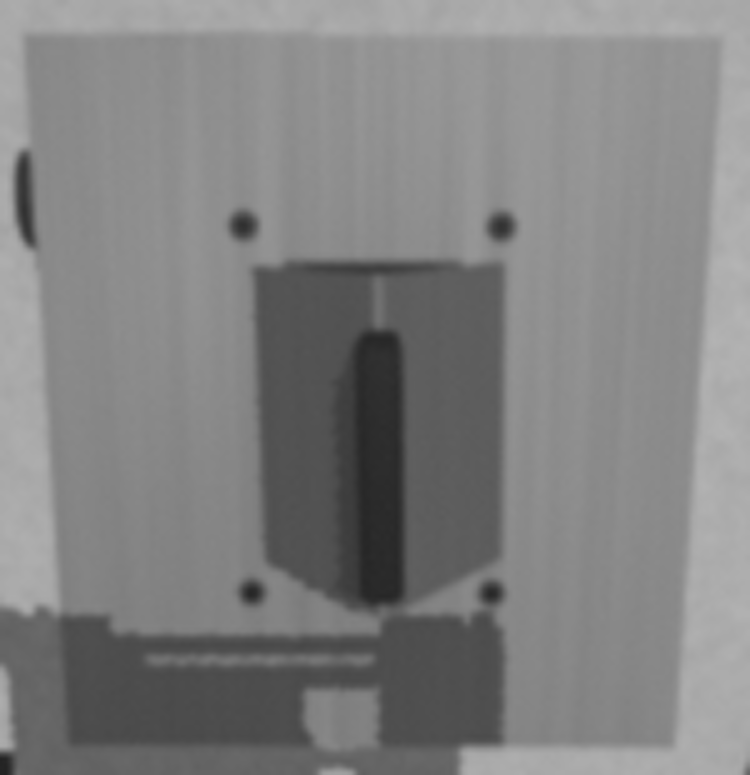

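```bash
python3 - <<'E'
from h import *
c=dict(np.load("w1.npz"))
k=lambda x,y:np.array([(x+.5)/5-.5+180,(y+.5)/5-.5+70])
T=[k(501,227),k(243,225),k(252,592),k(490,592)]
L=np.array([[42,62],[-42,62],[-42,-62],[42,-62]])/1000.
pts=np.c_[L,np.full(4,.08)]
r=least_squares(fit([(c,i,T[i]) for i in range(4)],pts),[.578,-.003,.26]);print("warmer",r.x[:2].round(4),np.degrees(r.x[2]).round(2),r.fun.round(2))
a=ray(c,k(381.5,604),.1908); b=ray(c,k(380.5,345),.1508+.03)
# grip: local near end y=-35 top; far end face bottom at ridge y=+35
b2=ray(c,k(380.5,333),.1508)
print(a,b2,np.linalg.norm(a-b2),(a+b2)/2,np.degrees(np.arctan2(*(b2-a)[[1,0]]))-90)
rr=ray(c,k(378,270),.1508); print("ridge far end",rr)
s=manip.get_state();print(s["eef_pos"],s["eef_rot"],s["qd"])
E
```

```text
warmer [ 0.5751 -0.0026] 14.58 [ 0.01 -0.44 -0.06  0.04 -0.57 -0.12  0.63  0.63]
[ 0.58703221 -0.03447655  0.1908    ] [0.56940279 0.03101308 0.1508    ] 0.07873809743397152 [ 0.5782175  -0.00173173  0.1708    ] 15.066531757166914
ridge far end [0.56431135 0.04752749 0.1508    ]
[ 0.57825267 -0.00198674  0.38598064] [-0.09430028  0.70088038  0.09457624  0.7006636 ] [ 0.00730398 -0.00695125 -0.00044229 -0.00238075 -0.00137235 -0.00201653]
```

Call:
carry_out([
  [-0.002,0,-0.458,-0.002,0],
  [-0.002,0,-0.458,-0.002,0],
  [-0.002,0,-0.458,-0.002,0],
  [-0.002,0,-0.458,-0.002,0],
  [-0.002,0,-0.458,-0.002,0],
], grip_force=40)

```text
clock: 3.9
eef_pos: [0.5752, -0.0014, 0.1535]
eef_rot: [-0.093, 0.703, 0.094, 0.699]
force: [-0.7, -0.0, 0.4]
grip_width: 0.0912
```

```bash
python3 - <<'E'
from h import *
s=manip.get_state();print(s["eef_pos"],s["eef_rot"],s["force"])
im=manip.grab_frame("scene");cv2.imwrite("pics/s2.png",cv2.resize(im[100:230,180:340,::-1],None,fx=4,fy=4))
im=manip.grab_frame("wrist");cv2.imwrite("pics/w2.png",im[:,:,::-1])
E
```

```text
[ 0.57522476 -0.00142454  0.15354446] [-0.09302594  0.70254747  0.09403983  0.6992351 ] [-0.73644023 -0.04569917  0.44874341]
```

View pics/s2.png

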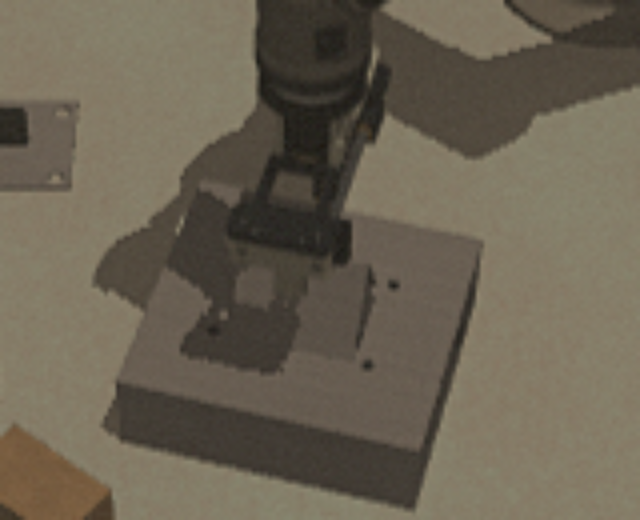

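View pics/w2.png

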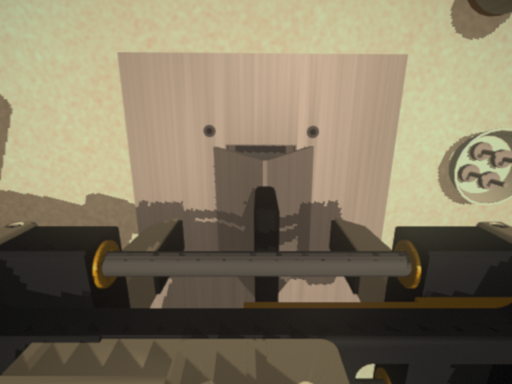

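Call:
carry_out([
  [0.004,0.001,0.004,0,0],
  [0.004,0.001,0.004,0,0],
])

```text
clock: 4.2
eef_pos: [0.5817, -0.0023, 0.162]
eef_rot: [-0.094, 0.699, 0.093, 0.703]
force: [1.1, -1.2, -0.1]
grip_width: 0.0918
```

```bash
python3 - <<'E'
from h import *
s=manip.get_state();print(s["eef_pos"],s["eef_rot"],s["force"])
im=manip.grab_frame("wrist");cv2.imwrite("pics/w3.png",cv2.resize(im[120:250,150:370,::-1],None,fx=3.6,fy=3.6))
E
```

```text
[ 0.58169347 -0.00229247  0.16203315] [-0.09361643  0.69905105  0.09265628  0.70283597] [ 1.1132453  -1.17750881 -0.10263647]
```

View pics/w3.png

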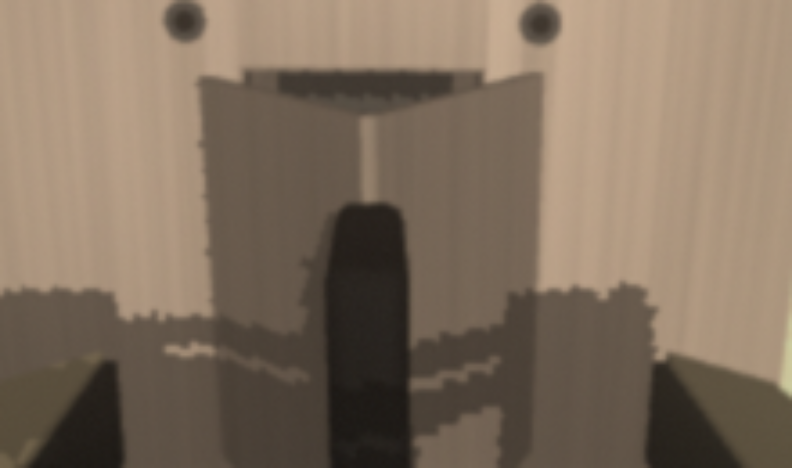

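Call:
carry_out([
  [0.002,0,-0.003,0,0],
  [0.002,0,-0.003,0,255],
  [0.002,0,-0.003,0,255],
  [0.002,0,-0.003,0,255],
  [0.002,0,-0.003,0,255],
], grip_force=40)

```text
clock: 4.75
eef_pos: [0.581, -0.0027, 0.1575]
eef_rot: [-0.093, 0.701, 0.093, 0.701]
force: [-1.3, 0.3, -0.2]
grip_width: 0.0644
```

Call:
carry_out([
  [0,0,0,0,255],
  [0,0,0,0,255],
  [0,0,0,0,255],
])

```text
clock: 5.05
eef_pos: [0.581, -0.0027, 0.1574]
eef_rot: [-0.093, 0.701, 0.093, 0.701]
force: [0.6, 0.4, 0.6]
grip_width: 0.0402
```

Fingers close at about 80 mm/s; wait for the contact.

Call:
carry_out([
  [0,0,0,0,255],
  [0,0,0,0,255],
  [0,0,0,0,255],
  [0,0,0,0,255],
  [0,0,0,0,255],
])

```text
clock: 5.55
eef_pos: [0.5807, -0.0027, 0.1573]
eef_rot: [-0.093, 0.701, 0.093, 0.701]
force: [0.5, -0.4, 0.1]
grip_width: 0.0114
```

```bash
python3 - <<'E'
from h import *
s=manip.get_state();print(s["eef_pos"],s["eef_rot"],s["force"],s["wrist_torque"],s["grip_width"])
im=manip.grab_frame("wrist");cv2.imwrite("pics/w4.png",cv2.resize(im[100:250,150:370,::-1],None,fx=3.6,fy=3.6))
E
```

```text
[ 0.58071621 -0.00266422  0.15727808] [-0.09277834  0.70119162  0.09288586  0.7007815 ] [ 0.52932179 -0.36027109  0.13176047] [-0.07922033  0.17550615  0.03344124] 0.011369102681940121
```

View pics/w4.png

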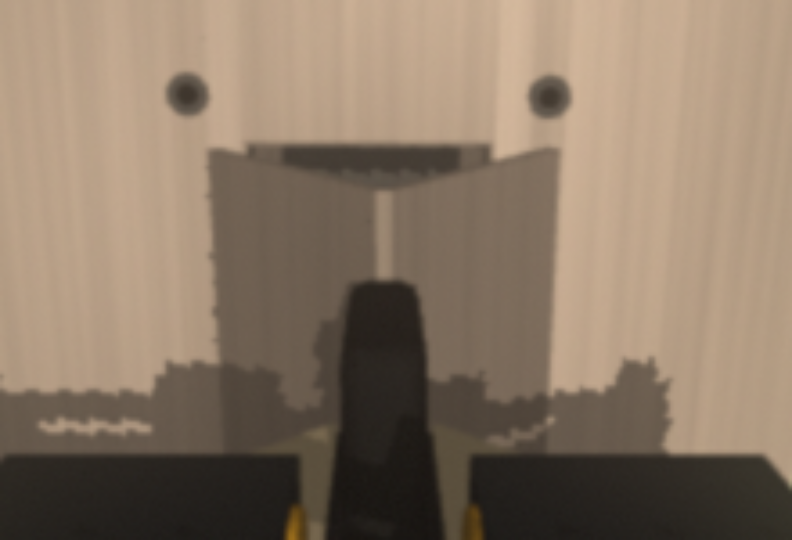

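Call:
carry_out([
  [0,0,0.05,0,255],
  [0,0,0.1,0,255],
  [0,0,0.16,0,255],
  [0,0,0.22,0,255],
  [0,0,0.25,0,255],
])

```text
clock: 6.1
eef_pos: [0.5816, -0.0027, 0.2849]
eef_rot: [-0.093, 0.7, 0.093, 0.702]
force: [0.5, -0.1, -3.0]
grip_width: 0.0117
```

```bash
python3 - <<'E'
from h import *
s=manip.get_state();print(s["eef_pos"],s["eef_rot"],s["force"],s["wrist_torque"],s["grip_width"])
im=manip.grab_frame("wrist");cv2.imwrite("pics/w5.png",im[:,:,::-1])
im=manip.grab_frame("scene");cv2.imwrite("pics/s5.png",cv2.resize(im[80:260,180:430,::-1],None,fx=3,fy=3))
E
```

```text
[ 0.58159033 -0.00270044  0.28490993] [-0.09312325  0.69984182  0.09258108  0.70212409] [ 0.53607806 -0.07849151 -3.01843963] [-0.0632684  -0.05081751  0.03508015] 0.011731214274353887
```

View pics/w5.png

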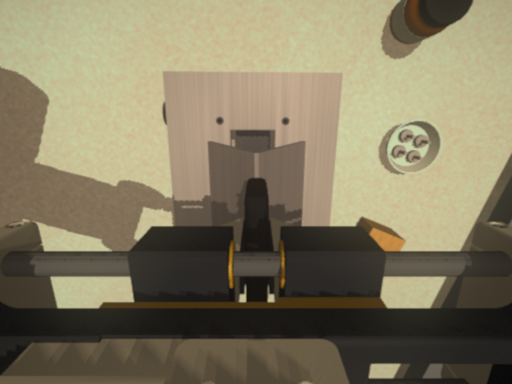

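View pics/s5.png

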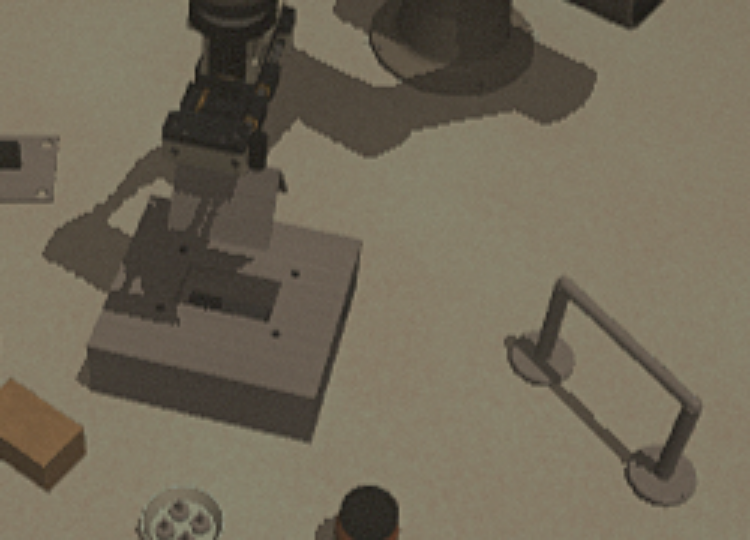

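Call:
carry_out([
  [-0.298,0.616,0.09,-0.448,255],
  [-0.298,0.616,0.09,-0.448,255],
  [-0.298,0.616,0.09,-0.448,255],
  [-0.298,0.616,0.09,-0.448,255],
  [-0.298,0.616,0.09,-0.448,255],
])

```text
clock: 6.7
eef_pos: [0.4774, 0.2103, 0.3118]
eef_rot: [0.154, 0.691, -0.155, 0.689]
force: [1.5, -0.3, -2.9]
grip_width: 0.0116
```

Call:
carry_out([
  [-0.06,0.13,0.02,0,255],
  [-0.09,0.19,0.03,0,255],
  [-0.09,0.19,0.03,0,255],
  [-0.09,0.19,0.03,0,255],
  [-0.09,0.19,0.03,0,255],
])

```text
clock: 7.2
eef_pos: [0.434, 0.3032, 0.3271]
eef_rot: [0.152, 0.691, -0.153, 0.69]
force: [1.0, -1.4, -3.3]
grip_width: 0.012
```

```bash
python3 - <<'E'
from h import *
s=manip.get_state();print(s["eef_pos"],s["eef_rot"],s["force"],s["qd"])
c=manip.get_calibration("wrist");np.savez("w6.npz",**c)
im=manip.grab_frame("wrist");cv2.imwrite("pics/w6.png",im[:,:,::-1])
for d in manip.tip_of("rail_mid","wrist"): print(d, ray(c,d["uv"],.13))
E
```

```text
[0.43400787 0.30324085 0.32711867] [ 0.15185911  0.69088053 -0.15326951  0.69002273] [ 1.00272446 -1.44196475 -3.30639725] [-0.02493103 -0.00166315 -0.00594228  0.0014002   0.00367448  0.00235288]
{'uv': [251.6, 99.8], 'p': 0.63} [0.46412541 0.38528028 0.13      ]
```

View pics/w6.png

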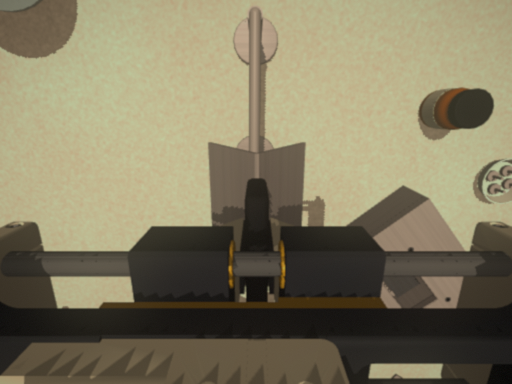

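```bash
python3 - <<'E'
from h import *
c=dict(np.load("w6.npz")); g=cv2.imread("pics/w6.png")
cv2.imwrite("pics/w6c.png",cv2.resize(g[0:160,200:320],None,fx=4,fy=3.7,interpolation=cv2.INTER_CUBIC))
gg=g.sum(2).astype(float)
for v in (12,22,60,80,100,120,135): print(v,(gg[v,240:272]).astype(int).tolist())
E
```

```text
12 [507, 506, 506, 509, 512, 507, 501, 492, 461, 372, 336, 360, 383, 415, 449, 449, 414, 383, 353, 325, 348, 440, 492, 509, 507, 502, 504, 503, 500, 497, 498, 500]
22 [467, 469, 488, 498, 493, 486, 495, 451, 310, 280, 333, 366, 386, 414, 456, 456, 415, 379, 350, 320, 266, 241, 343, 463, 491, 485, 484, 481, 471, 456, 433, 445]
60 [474, 365, 291, 306, 362, 421, 456, 470, 438, 347, 343, 375, 396, 431, 460, 447, 411, 378, 345, 304, 275, 274, 277, 276, 275, 292, 322, 312, 276, 283, 341, 423]
80 [528, 527, 527, 521, 515, 513, 515, 516, 474, 355, 344, 378, 402, 432, 460, 439, 407, 377, 342, 300, 285, 308, 322, 329, 368, 456, 513, 524, 526, 530, 532, 527]
100 [518, 519, 523, 520, 517, 516, 511, 510, 474, 358, 349, 381, 407, 430, 449, 425, 403, 372, 333, 296, 293, 316, 321, 315, 331, 404, 503, 525, 526, 524, 527, 530]
120 [523, 526, 531, 527, 524, 524, 525, 515, 463, 358, 350, 383, 403, 427, 438, 423, 397, 363, 325, 299, 312, 330, 330, 329, 376, 475, 519, 527, 526, 525, 523, 525]
135 [518, 513, 512, 518, 527, 523, 508, 493, 439, 346, 348, 382, 405, 419, 427, 417, 390, 356, 314, 285, 293, 316, 316, 321, 383, 489, 517, 518, 516, 521, 524, 524]
```

View pics/w6c.png

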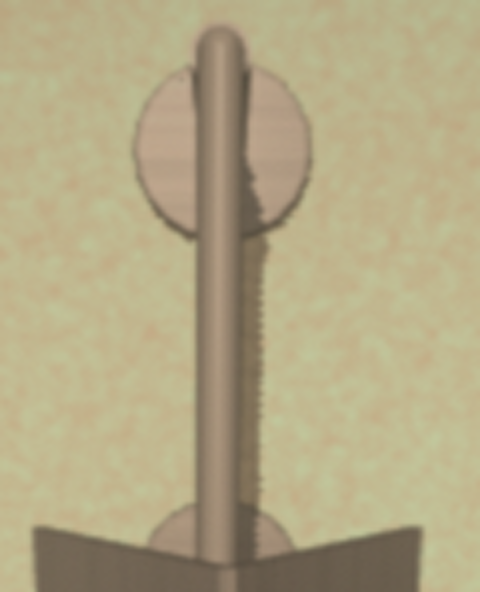

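```bash
python3 - <<'E'
from h import *
from scipy.spatial.transform import Rotation as Ro
c=dict(np.load("w6.npz"))
a=ray(c,(254.6,12),.13);b=ray(c,(253.9,135),.13);e=ray(c,(254.6,6.8),.13)
d=(a-b)/np.linalg.norm(a-b);print(a,b,"bar yaw",np.degrees(np.arctan2(d[1],d[0])))
print("end",e,"mid90",e-d*.09)
s=manip.get_state();R=Ro.from_quat(s["eef_rot"]).as_matrix();print(s["eef_pos"],"tool y yaw",np.degrees(np.arctan2(R[1,1],R[0,1])))
m=e-d*.09; print("perp offset of est (.47,.387) from line", np.cross(d[:2],np.array([.47,.387])-b[:2]))
E
```

```text
[0.50762349 0.46938421 0.13      ] [0.44859332 0.34556442 0.13      ] bar yaw 64.51087038189708
end [0.50980721 0.47404226 0.13      ] mid90 [0.47107663 0.39280223 0.13      ]
[0.4344744  0.30278362 0.32754991] tool y yaw 64.98751055339213
perp offset of est (.47,.387) from line -0.001491721920432329<stdin>:8: DeprecationWarning: Arrays of 2-dimensional vectors are deprecated. Use arrays of 3-dimensional vectors instead. (deprecated in NumPy 2.0)
```

Call:
carry_out([
  [0.07,0.174,0,-0.005,255],
  [0.07,0.174,0,-0.005,255],
  [0.071,0.174,-0.04,-0.005,255],
  [0.071,0.174,-0.1,-0.005,255],
  [0.071,0.174,-0.14,-0.005,255],
])

```text
clock: 7.8
eef_pos: [0.4699, 0.3896, 0.2555]
eef_rot: [0.155, 0.69, -0.157, 0.689]
force: [-0.6, -0.7, -3.8]
grip_width: 0.0121
```

```bash
python3 - <<'E'
from h import *
s=manip.get_state();print(s["eef_pos"],s["eef_rot"],s["force"],s["wrist_torque"])
im=manip.grab_frame("wrist");a=im[0:270,130:390,::-1]
im2=manip.grab_frame("scene");b=im2[110:260,320:470,::-1]
cv2.imwrite("pics/c7.png",np.hstack([cv2.resize(a,(400,420)),cv2.resize(b,(400,420))]))
E
```

```text
[0.46991748 0.38956978 0.25545746] [ 0.15489875  0.69048201 -0.15684059  0.68894267] [-0.55708809 -0.69287114 -3.79885335] [-0.1335292   0.11682876 -0.06766444]
```

View pics/c7.png

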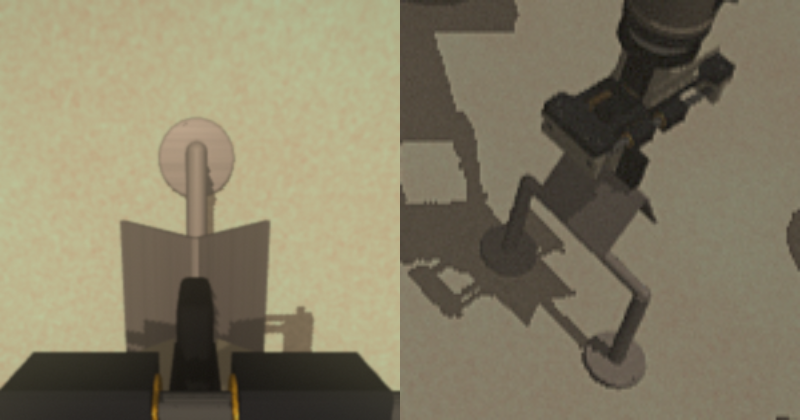

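Call:
carry_out([
  [0,0,-0.06,0,255],
  [0,0,-0.12,0,255],
  [0,0,-0.16,0,255],
  [0,0,-0.18,0,255],
  [0,0,-0.185,0,255],
])

```text
clock: 8.4
eef_pos: [0.47, 0.3905, 0.1658]
eef_rot: [0.155, 0.69, -0.156, 0.69]
force: [0.6, -0.2, -3.7]
grip_width: 0.0117
```

Call:
carry_out([
  [0,0,-0.006,0,255],
  [0,0,-0.012,0,255],
  [0,0,-0.016,0,255],
  [0,0,-0.016,0,255],
])

```text
clock: 8.8
eef_pos: [0.4695, 0.3912, 0.1582]
eef_rot: [0.155, 0.69, -0.155, 0.69]
force: [0.0, -0.0, -3.1]
grip_width: 0.0117
```

```bash
python3 - <<'E'
from h import *
s=manip.get_state();print(s["eef_pos"],s["eef_rot"],s["force"],s["wrist_torque"])
im=manip.grab_frame("wrist");a=im[0:270,130:390,::-1]
im2=manip.grab_frame("scene");b=im2[110:260,320:470,::-1]
cv2.imwrite("pics/c8.png",np.hstack([cv2.resize(a,(400,420)),cv2.resize(b,(400,420))]))
E
```

```text
[0.46946539 0.39118904 0.15818488] [ 0.15524096  0.68973716 -0.15505972  0.69001404] [ 3.03568522e-02 -2.05861432e-03 -3.09351910e+00] [-0.14275128  0.11396929  0.01182366]
```

View pics/c8.png

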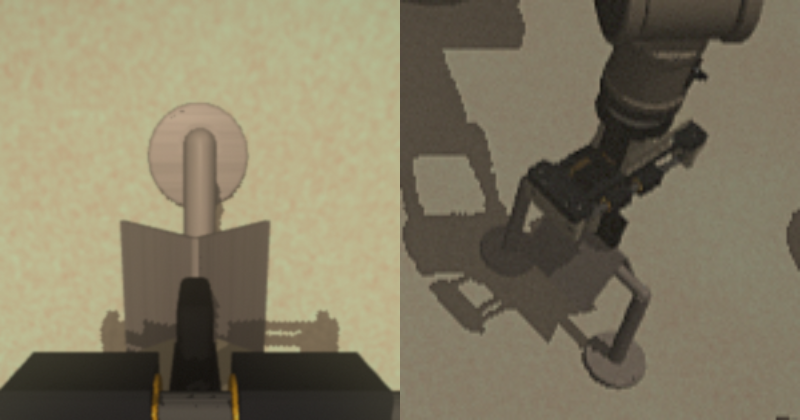

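Call:
carry_out([
  [0,0,-0.003,0,255],
  [0,0,-0.006,0,255],
  [0,0,-0.006,0,255],
])

```text
clock: 9.2
eef_pos: [0.4706, 0.3911, 0.1555]
eef_rot: [0.156, 0.689, -0.155, 0.691]
force: [4.5, -1.9, -1.5]
grip_width: 0.012
```

Call:
carry_out([
  [0.003,-0.001,-0.001,0,255],
  [0.004,-0.002,-0.003,0,255],
  [0.004,-0.002,-0.003,0,255],
])

```text
clock: 9.5
eef_pos: [0.4713, 0.3905, 0.1543]
eef_rot: [0.156, 0.69, -0.155, 0.69]
force: [-1.9, -0.5, 4.9]
grip_width: 0.0119
```

Call:
carry_out([
  [0,0,0.002,0,255],
  [0,0,0.002,0,130],
  [0,0,0.002,0,130],
  [0,0,0.002,0,130],
  [0,0,0.002,0,130],
])

```text
clock: 10.0
eef_pos: [0.4713, 0.3901, 0.1543]
eef_rot: [0.155, 0.69, -0.155, 0.69]
force: [0.6, -0.6, -1.1]
grip_width: 0.0396
```

```bash
python3 - <<'E'
from h import *
s=manip.get_state();print(s["eef_pos"],s["eef_rot"],s["force"],s["grip_width"])
im=manip.grab_frame("wrist");a=im[0:270,130:390,::-1]
im2=manip.grab_frame("scene");b=im2[110:260,320:470,::-1]
cv2.imwrite("pics/c9.png",np.hstack([cv2.resize(a,(400,420)),cv2.resize(b,(400,420))]))
E
```

```text
[0.47126972 0.39010084 0.15425873] [ 0.15504432  0.68996394 -0.15525964  0.68978654] [ 0.62768128 -0.6126225  -1.10836452] 0.03960937303042108
```

View pics/c9.png

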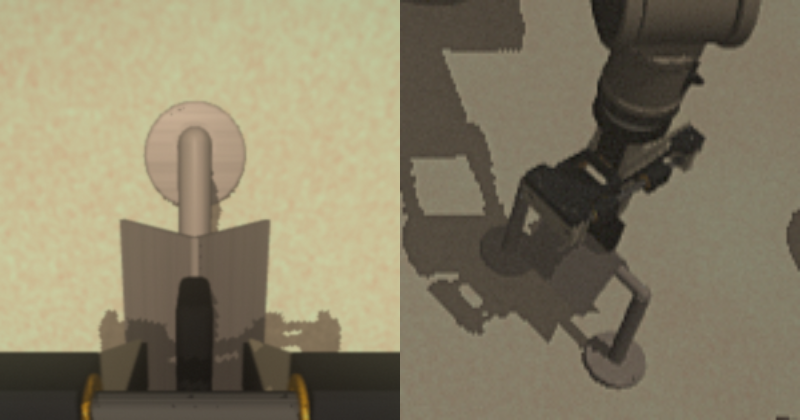

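Call:
carry_out([
  [0,0,0.02,0,120],
  [0,0,0.08,0,100],
  [0,0,0.18,0,60],
  [0,0,0.28,0,0],
  [0,0,0.36,0,0],
])

```text
clock: 10.6
eef_pos: [0.4714, 0.3902, 0.3387]
eef_rot: [0.156, 0.689, -0.154, 0.691]
force: [1.2, 1.0, -1.1]
grip_width: 0.0749
```

```bash
python3 - <<'E'
from h import *
s=manip.get_state();print(s["eef_pos"],s["eef_rot"],s["force"],s["grip_width"])
im=manip.grab_frame("wrist");a=im[0:270,130:390,::-1]
im2=manip.grab_frame("scene");b=im2[110:260,320:470,::-1]
cv2.imwrite("pics/c10.png",np.hstack([cv2.resize(a,(400,420)),cv2.resize(b,(400,420))]))
E
```

```text
[0.47139487 0.39015613 0.33871402] [ 0.15612448  0.68889538 -0.15421673  0.69084405] [ 1.21943669  1.02321021 -1.05573227] 0.07488458844769397
```

View pics/c10.png

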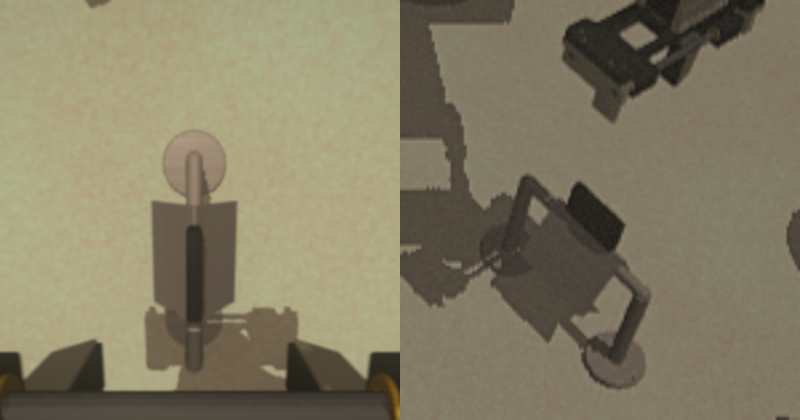

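Call:
carry_out([
  [0.214,-0.786,0.1,0.444,0],
  [0.214,-0.786,0.1,0.444,0],
  [0.214,-0.786,0.1,0.444,0],
  [0.214,-0.786,0.1,0.444,0],
  [0.214,-0.786,0.1,0.444,0],
])

```text
clock: 11.2
eef_pos: [0.5332, 0.1624, 0.3635]
eef_rot: [-0.091, 0.701, 0.091, 0.701]
force: [0.2, 0.6, -0.8]
grip_width: 0.0918
```

Call:
carry_out([
  [0.026,-0.096,0.012,0.003,0],
  [0.06,-0.22,0.03,0.003,0],
  [0.082,-0.3,0.04,0.003,0],
  [0.09,-0.331,0.045,0.003,0],
  [0.09,-0.331,0.045,0.003,0],
])

```text
clock: 11.7
eef_pos: [0.5789, -0.005, 0.3855]
eef_rot: [-0.089, 0.702, 0.089, 0.701]
force: [0.6, 0.3, -1.5]
grip_width: 0.092
```

Call:
carry_out([
  [0,0,0,0,0],
  [0,0,0,0,0],
  [0,0,0,0,0],
])

```text
clock: 12.0
eef_pos: [0.5781, -0.0001, 0.3858]
eef_rot: [-0.091, 0.701, 0.091, 0.701]
force: [-0.3, 0.1, 0.6]
grip_width: 0.092
```

```bash
python3 - <<'E'
from h import *
s=manip.get_state();print(s["eef_pos"],s["eef_rot"],np.abs(s["qd"]).max())
c=manip.get_calibration("wrist");np.savez("w11.npz",**c)
im=manip.grab_frame("wrist");cv2.imwrite("pics/w11.png",im[:,:,::-1])
t=manip.grab_frame("top");cv2.imwrite("pics/t11.png",t[:,:,::-1])
cv2.imwrite("pics/w11c.png",cv2.resize(im[60:225,180:340,::-1],None,fx=4,fy=3.5,interpolation=cv2.INTER_CUBIC))
for d in manip.tip_of("thread0","wrist"): print(np.round(d["uv"],1),d["p"])
E
```

```text
[ 5.78072783e-01 -1.33104768e-04  3.85790820e-01] [-0.09103385  0.7011966   0.09119394  0.70122738] 0.0025582673454822157
[280.1 194.1] 0.98
[279.4 118.6] 0.73
[230.9 123.3] 0.68
[232.5 192.4] 0.67
[156.6 278.6] 0.38
```

View pics/w11.png

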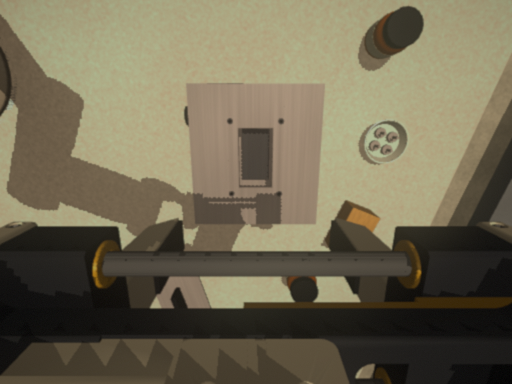

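```bash
cat >> h.py <<'E'
L4=np.array([[42,62],[-42,62],[-42,-62],[42,-62]])/1000.
def fit4(c,T,z,p0):
    pts=np.c_[L4,np.full(4,z)]
    X=pts@Rz(p0[2]).T+[p0[0],p0[1],0]; P=proj(c,X)
    obs=[(c,int(np.argmin(np.linalg.norm(P-u,axis=1))),np.array(u)) for u in T]
    r=least_squares(fit(obs,pts),p0); print([o[1] for o in obs],r.x[:2].round(4),np.degrees(r.x[2]).round(2),"res mm/m",r.fun.round(1)); return r.x
E
python3 - <<'E'
from h import *
c=dict(np.load("w11.npz")); g=cv2.imread("pics/w11.png",0)
def cen(uv,r=4):
    u,v=map(round,uv); w=g[v-r:v+r+1,u-r:u+r+1].astype(float); bg=np.median(w); d=np.clip(bg-w-.35*(bg-w.min()),0,None)
    yy,xx=np.mgrid[-r:r+1,-r:r+1]; return [u+(d*xx).sum()/d.sum(),v+(d*yy).sum()/d.sum()]
T=[cen(u) for u in ((229.5,121),(281,121),(231.5,194),(279,194))];print(np.round(T,1).tolist())
fit4(c,T,.08,[.578,-.003,.26])
E
```

```text
[[229.4, 120.7], [280.6, 120.9], [231.2, 193.5], [278.3, 193.8]]
[1, 0, 2, 3] [ 0.5755 -0.0036] 14.42 res mm/m [-0.1  0.5  0.   0.9 -0.9 -0.6  0.9 -0.9]
```

View pics/w11c.png

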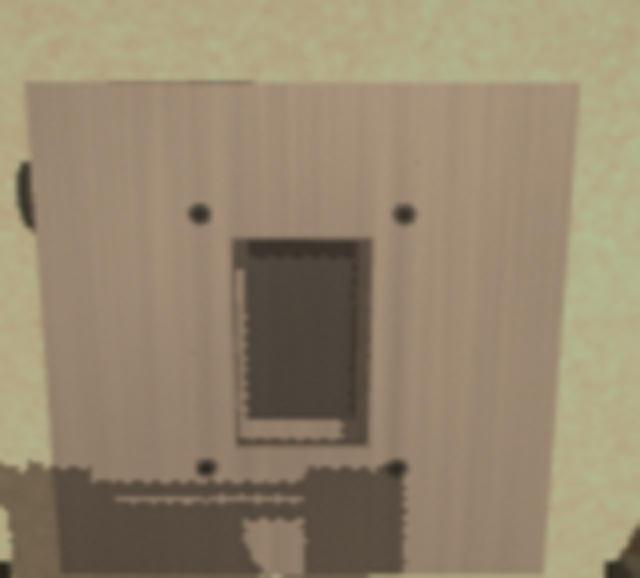

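Call:
carry_out([
  [-0.154,-0.748,-0.272,0.172,0],
  [-0.154,-0.748,-0.272,0.172,0],
  [-0.154,-0.748,-0.272,0.172,0],
  [-0.154,-0.748,-0.272,0.172,0],
  [-0.154,-0.748,-0.272,0.172,0],
])

```text
clock: 12.65
eef_pos: [0.531, -0.2308, 0.3023]
eef_rot: [-0.185, 0.682, 0.184, 0.683]
force: [0.7, -0.5, 0.8]
grip_width: 0.0916
```

Call:
carry_out([
  [-0.02,-0.09,-0.03,0,0],
  [-0.04,-0.18,-0.06,0,0],
  [-0.055,-0.25,-0.09,0,0],
  [-0.059,-0.286,-0.104,0,0],
  [-0.059,-0.286,-0.104,0,0],
])

```text
clock: 13.15
eef_pos: [0.5012, -0.374, 0.2492]
eef_rot: [-0.182, 0.683, 0.184, 0.683]
force: [0.1, 1.3, -0.6]
grip_width: 0.0917
```

Call:
carry_out([
  [0,0,0,0,0],
  [0,0,0,0,0],
])

```text
clock: 13.35
eef_pos: [0.503, -0.3712, 0.2518]
eef_rot: [-0.185, 0.682, 0.184, 0.683]
force: [-0.4, -0.9, -0.3]
grip_width: 0.0918
```

```bash
python3 - <<'E'
from h import *
s=manip.get_state();print(s["eef_pos"],s["eef_rot"],np.abs(s["qd"]).max())
c=manip.get_calibration("wrist");np.savez("w12.npz",**c)
im=manip.grab_frame("wrist");cv2.imwrite("pics/w12.png",im[:,:,::-1])
U=[]
for d in manip.tip_of("hole0","wrist"): print(np.round(d["uv"],1),d["p"])
E
```

```text
[ 0.50299881 -0.37115177  0.25183816] [-0.185037    0.68210959  0.18442768  0.6829892 ] 0.005021307468142856
[277.5 200.1] 0.92
[226.5 122.7] 0.82
[224.6 197.6] 0.74
[286.1 121.4] 0.63
```

View pics/w12.png

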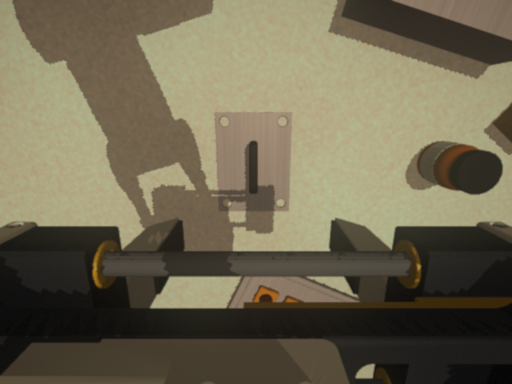

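```bash
python3 - <<'E'
from h import *
g=cv2.imread("pics/w12.png");cv2.imwrite("pics/w12c.png",cv2.resize(g[100:220,200:310],None,fx=5,fy=5,interpolation=cv2.INTER_CUBIC))
E
```

```text
(no output)
```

View pics/w12c.png

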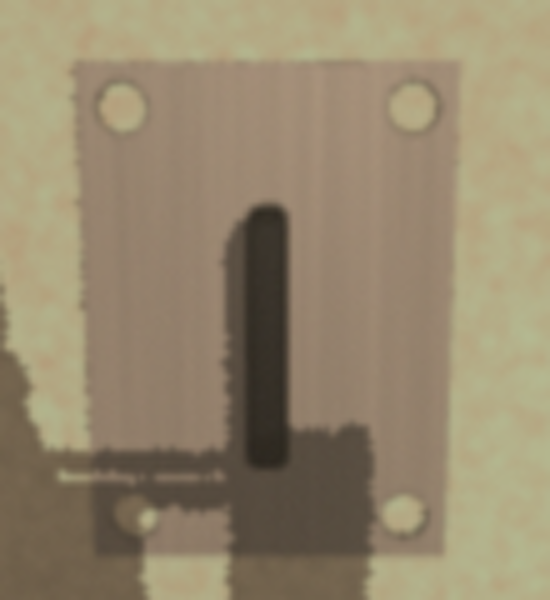

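```bash
python3 - <<'E'
from h import *
from scipy.spatial.transform import Rotation as Ro
c=dict(np.load("w12.npz"))
k=lambda x,y:np.array([(x+.5)/5-.5+200,(y+.5)/5-.5+100])
x=fit4(c,[k(123,106),k(414,107),k(403,514),k(134,514)],.004,[.501,-.374,.53])
a=ray(c,k(267,468),.044);b=ray(c,k(267,205),.004);print(a,b,(a+b)/2,np.linalg.norm(a-b),np.degrees(np.arctan2(*(b-a)[[1,0]]))-90)
s=manip.get_state();R=Ro.from_quat(s["eef_rot"]).as_matrix();print(s["eef_pos"],"jaw yaw",np.degrees(np.arctan2(R[1,2],R[0,2])))
E
```

```text
[1, 0, 3, 2] [ 0.4988 -0.374 ] 30.03 res mm/m [-0.8 -0.8  0.7 -0.9  0.2  1.2 -0.2  0.8]
[ 0.51598622 -0.40391297  0.044     ] [ 0.48154682 -0.34504579  0.004     ] [ 0.49876652 -0.37447938  0.024     ] 0.07906590167865456 30.329150694591817
[ 0.50287716 -0.37130902  0.2518471 ] jaw yaw 30.297348281974113
```

Call:
carry_out([
  [-0.006,-0.006,-0.1,0,0],
  [-0.006,-0.006,-0.19,0,0],
  [-0.006,-0.006,-0.28,0,0],
  [-0.006,-0.006,-0.35,0,0],
  [-0.006,-0.006,-0.36,0,0],
])

```text
clock: 13.95
eef_pos: [0.4974, -0.3728, 0.0668]
eef_rot: [-0.182, 0.684, 0.187, 0.681]
force: [0.1, -0.5, 0.5]
grip_width: 0.092
```

Call:
carry_out([
  [0,0,0,0,0],
  [0,0,0,0,0],
])

```text
clock: 14.15
eef_pos: [0.5004, -0.3764, 0.0733]
eef_rot: [-0.186, 0.682, 0.183, 0.683]
force: [0.0, -0.5, 0.3]
grip_width: 0.0917
```

```bash
python3 - <<'E'
from h import *
s=manip.get_state();print(s["eef_pos"],s["eef_rot"],np.abs(s["qd"]).max())
c=manip.get_calibration("wrist");np.savez("w13.npz",**c)
im=manip.grab_frame("wrist");cv2.imwrite("pics/w13.png",im[:,:,::-1]);cv2.imwrite("pics/w13c.png",cv2.resize(im[60:250,150:370,::-1],None,fx=3,fy=3,interpolation=cv2.INTER_CUBIC))
E
```

```text
[ 0.50038657 -0.37643024  0.07334689] [-0.18554521  0.68186082  0.18297778  0.68348953] 0.012650044423688812
```

View pics/w13c.png

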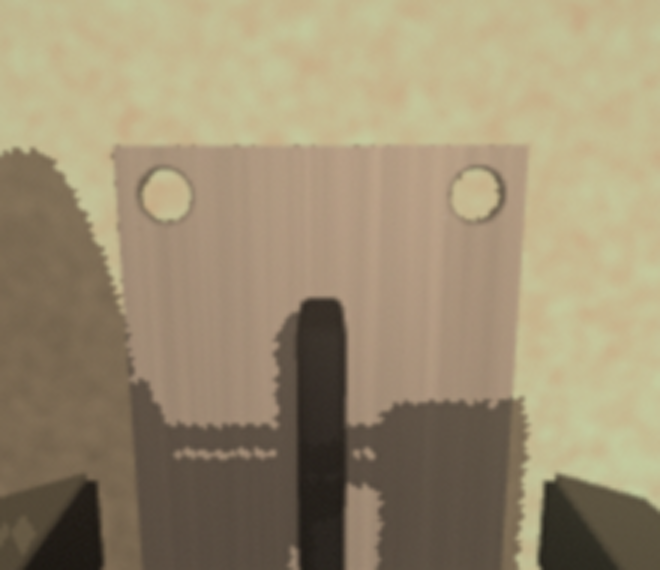

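```bash
python3 - <<'E'
from h import *
from scipy.spatial.transform import Rotation as Ro
c=dict(np.load("w13.npz"))
k=lambda x,y:np.array([(x+.5)/3-.5+150,(y+.5)/3-.5+60])
a=ray(c,k(166,194),.004);b=ray(c,k(477,193),.004);m=(a+b)/2;d=(b-a)/np.linalg.norm(b-a);n=np.array([-d[1],d[0],0])
print(a,b,np.linalg.norm(a-b),"yaw",np.degrees(np.arctan2(d[1],d[0])),"centre",m-n*.062)
s=manip.get_state();R=Ro.from_quat(s["eef_rot"]).as_matrix();print(s["eef_pos"],"jaw yaw",np.degrees(np.arctan2(R[1,2],R[0,2])))
E
```

```text
[ 0.43141607 -0.34146956  0.004     ] [ 0.50341473 -0.29941344  0.004     ] 0.08338179583850233 yaw 30.290212438428036 centre [ 0.49868697 -0.37397737  0.004     ]
[ 0.50036077 -0.37654714  0.07353185] jaw yaw 30.20521785969718
```

Call:
carry_out([
  [-0.003,0.005,-0.04,0,0],
  [-0.003,0.005,-0.08,0,0],
  [-0.003,0.005,-0.11,0,0],
  [-0.003,0.005,-0.124,0,0],
  [-0.003,0.005,-0.124,0,60],
], grip_force=55)

```text
clock: 14.7
eef_pos: [0.4975, -0.3731, 0.0086]
eef_rot: [-0.184, 0.683, 0.184, 0.683]
force: [-0.8, 0.6, 0.8]
grip_width: 0.0875
```

Call:
carry_out([
  [0,0,0,0,150],
  [0,0,0,0,150],
  [0,0,0,0,150],
  [0,0,0,0,150],
])

```text
clock: 15.1
eef_pos: [0.4977, -0.3734, 0.0093]
eef_rot: [-0.184, 0.683, 0.184, 0.683]
force: [-0.4, -0.3, 0.8]
grip_width: 0.0562
```

```bash
python3 - <<'E'
from h import *
s=manip.get_state();print(s["eef_pos"],s["eef_rot"],s["force"],s["grip_width"])
c=manip.get_calibration("wrist");np.savez("w14.npz",**c)
im=manip.grab_frame("wrist");cv2.imwrite("pics/w14c.png",cv2.resize(im[60:250,150:370,::-1],None,fx=3,fy=3,interpolation=cv2.INTER_CUBIC))
E
```

```text
[ 0.4976542  -0.3733921   0.00925922] [-0.18431255  0.68256384  0.18381576  0.68289623] [-0.41802205 -0.29156279  0.78113197] 0.05618446986739778
```

View pics/w14c.png

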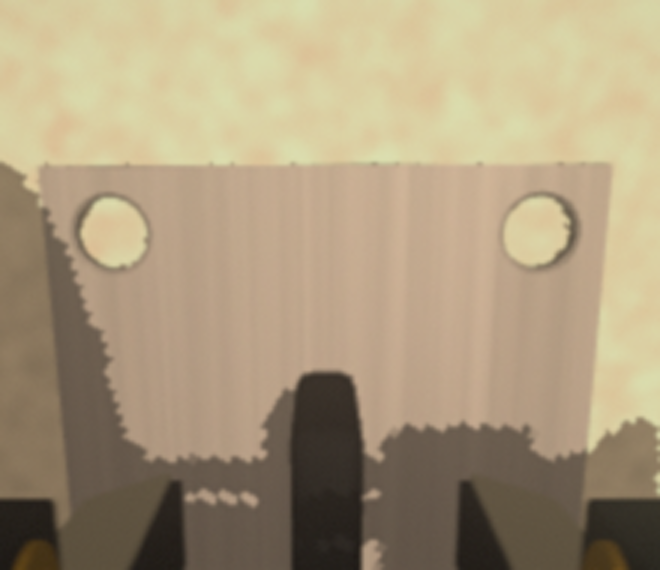

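Call:
carry_out([
  [0.002,0.001,0,0,255],
  [0.002,0.001,0,0,255],
  [0.002,0.001,0,0,255],
  [0.002,0.001,0,0,255],
  [0.002,0.001,0,0,255],
], grip_force=55)

```text
clock: 15.65
eef_pos: [0.4985, -0.3727, 0.0087]
eef_rot: [-0.184, 0.683, 0.184, 0.683]
force: [0.3, 0.4, -0.2]
grip_width: 0.0123
```

Call:
carry_out([
  [0,0,0,0,255],
  [0,0,0,0,255],
  [0,0,0,0,255],
  [0,0,0,0,255],
])

```text
clock: 16.05
eef_pos: [0.4985, -0.3726, 0.0087]
eef_rot: [-0.184, 0.683, 0.184, 0.683]
force: [0.0, 0.0, -0.4]
grip_width: 0.0119
```

```bash
python3 - <<'E'
from h import *
from scipy.spatial.transform import Rotation as Ro
s=manip.get_state();R=Ro.from_quat(s["eef_rot"]).as_matrix();print(s["eef_pos"],"jaw yaw",np.degrees(np.arctan2(R[1,2],R[0,2])),s["force"],s["wrist_torque"],s["grip_width"]);print(R.round(4))
c=manip.get_calibration("wrist");np.savez("w15.npz",**c)
im=manip.grab_frame("wrist");cv2.imwrite("pics/w15.png",im[:,:,::-1]);cv2.imwrite("pics/w15c.png",cv2.resize(im[60:250,150:370,::-1],None,fx=3,fy=3,interpolation=cv2.INTER_CUBIC))
E
```

```text
[ 0.49846379 -0.37264912  0.00870589] jaw yaw 30.174969019385735 [ 0.02059908  0.01535979 -0.40098291] [-0.09271715 -0.0205485  -0.01701172] 0.011902017266377447
[[ 0.000e+00 -5.026e-01  8.645e-01]
 [ 1.000e-04  8.645e-01  5.026e-01]
 [-1.000e+00  1.000e-04  1.000e-04]]
```

View pics/w15c.png

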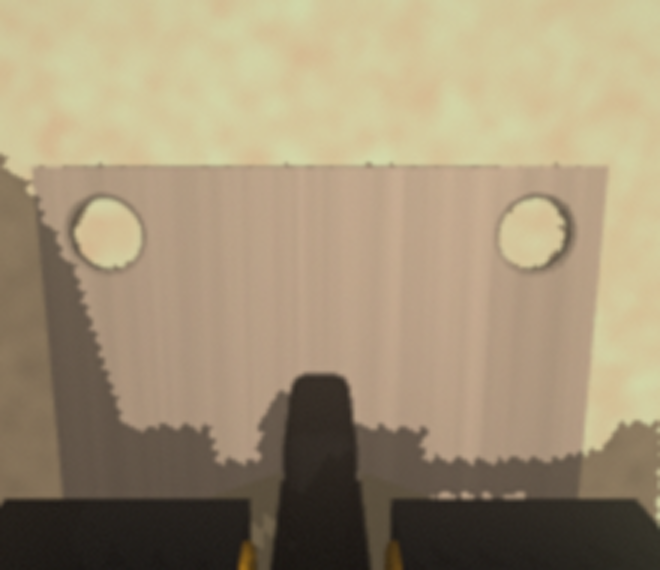

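```bash
python3 - <<'E'
from h import *
from scipy.spatial.transform import Rotation as Ro
c=dict(np.load("w15.npz"));s=manip.get_state();R=Ro.from_quat(s["eef_rot"]).as_matrix()
k=lambda x,y:np.array([(x+.5)/3-.5+150,(y+.5)/3-.5+60])
a=ray(c,k(108,233),.004);b=ray(c,k(535,233),.004);m=(a+b)/2;d=(b-a)/np.linalg.norm(b-a);n=np.array([-d[1],d[0],0])
ce=m-n*.062
print(np.linalg.norm(a-b),"yaw",np.degrees(np.arctan2(d[1],d[0])),"centre",ce,"in tool",R.T@(ce-s["eef_pos"]))
E
```

```text
0.08307406580513413 yaw 30.075473170025976 centre [ 0.49851869 -0.37411682  0.004     ] in tool [ 0.00471678 -0.00130621 -0.00067407]
```

Call:
carry_out([
  [0,0,0.03,0,255],
  [0,0,0.08,0,255],
  [0,0,0.15,0,255],
  [0,0,0.23,0,255],
  [0,0,0.3,0,255],
])

```text
clock: 16.6
eef_pos: [0.4983, -0.3725, 0.1613]
eef_rot: [-0.184, 0.683, 0.184, 0.683]
force: [-0.1, -0.8, -3.8]
grip_width: 0.0117
```

```bash
python3 - <<'E'
from h import *
s=manip.get_state();print(s["eef_pos"],s["eef_rot"],s["force"],s["wrist_torque"],s["grip_width"])
im=manip.grab_frame("wrist");cv2.imwrite("pics/w16c.png",cv2.resize(im[60:250,150:370,::-1],None,fx=3,fy=3,interpolation=cv2.INTER_CUBIC))
im=manip.grab_frame("scene");cv2.imwrite("pics/s16c.png",cv2.resize(im[60:220,100:320,::-1],None,fx=3,fy=3,interpolation=cv2.INTER_CUBIC))
E
```

```text
[ 0.49825204 -0.37249245  0.16126286] [-0.18418669  0.68264913  0.18396564  0.68280457] [-0.12560552 -0.79409727 -3.77227865] [-0.09240032 -0.03004193  0.0309962 ] 0.011737145164268789
```

View pics/w16c.png

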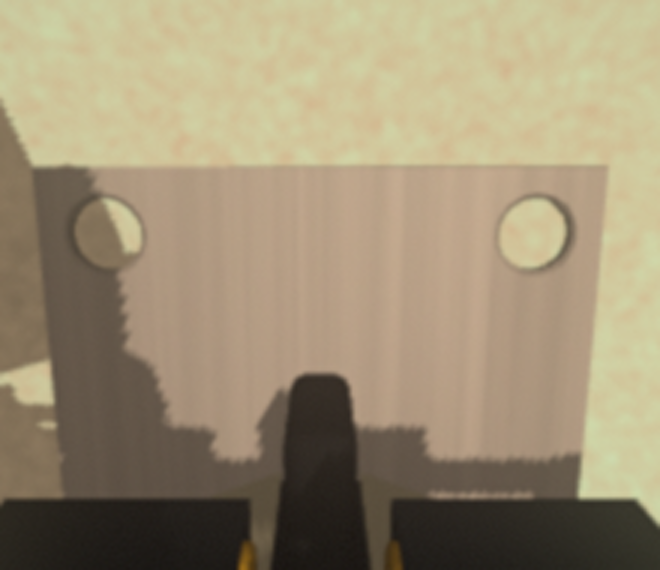

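View pics/s16c.png

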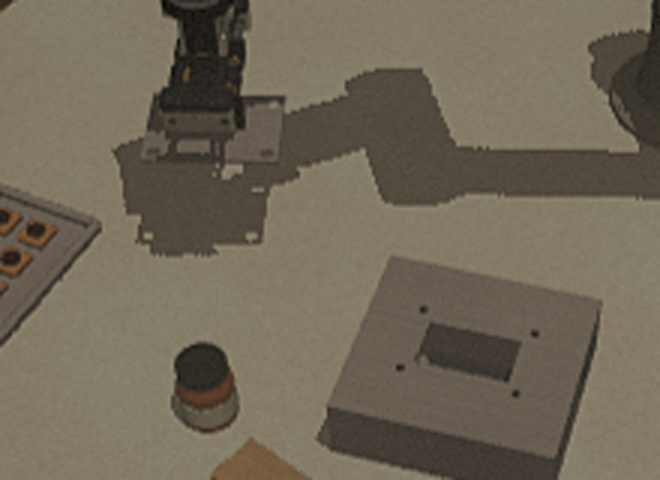

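Call:
carry_out([
  [0.016,0.074,0,-0.03,255],
  [0.032,0.15,0,-0.06,255],
  [0.05,0.235,0,-0.09,255],
  [0.068,0.32,0,-0.12,255],
  [0.086,0.405,0,-0.15,255],
])

```text
clock: 17.2
eef_pos: [0.5407, -0.1682, 0.1577]
eef_rot: [-0.101, 0.7, 0.102, 0.699]
force: [0.7, 0.3, -3.2]
grip_width: 0.0115
```

Call:
carry_out([
  [0.018,0.085,0,-0.02,255],
  [0.036,0.17,0,-0.02,255],
  [0.054,0.25,0,-0.02,255],
  [0.066,0.31,-0.01,-0.02,255],
  [0.072,0.337,-0.036,-0.02,255],
])

```text
clock: 17.7
eef_pos: [0.5776, 0.0012, 0.1405]
eef_rot: [-0.092, 0.701, 0.093, 0.701]
force: [-0.3, -0.4, -4.3]
grip_width: 0.0116
```

Call:
carry_out([
  [0,0,0,0,255],
  [0,0,0,0,255],
  [0,0,0,0,255],
])

```text
clock: 18.0
eef_pos: [0.5773, -0.0031, 0.1407]
eef_rot: [-0.091, 0.701, 0.091, 0.701]
force: [-1.1, -0.9, -4.5]
grip_width: 0.0117
```

```bash
python3 - <<'E'
from h import *
from scipy.spatial.transform import Rotation as Ro
s=manip.get_state();R=Ro.from_quat(s["eef_rot"]).as_matrix();print(s["eef_pos"],"jaw yaw",np.degrees(np.arctan2(R[1,2],R[0,2])),s["force"],s["wrist_torque"],s["grip_width"],np.abs(s["qd"]).max())
c=manip.get_calibration("wrist");np.savez("w17.npz",**c)
im=manip.grab_frame("wrist");cv2.imwrite("pics/w17.png",im[:,:,::-1]);cv2.imwrite("pics/w17c.png",cv2.resize(im[20:250,140:380,::-1],None,fx=3,fy=2.6,interpolation=cv2.INTER_CUBIC))
im=manip.grab_frame("scene");cv2.imwrite("pics/s17.png",im[:,:,::-1]);cv2.imwrite("pics/s17c.png",cv2.resize(im[100:230,190:330,::-1],None,fx=5,fy=4.6,interpolation=cv2.INTER_CUBIC))
E
```

```text
[ 0.57734543 -0.0030693   0.1406568 ] jaw yaw 14.79407040406249 [-1.0715919  -0.92385883 -4.48213098] [-0.08908337  0.01972165 -0.05409054] 0.011686947508211941 0.007464755573373525
```

View pics/w17c.png

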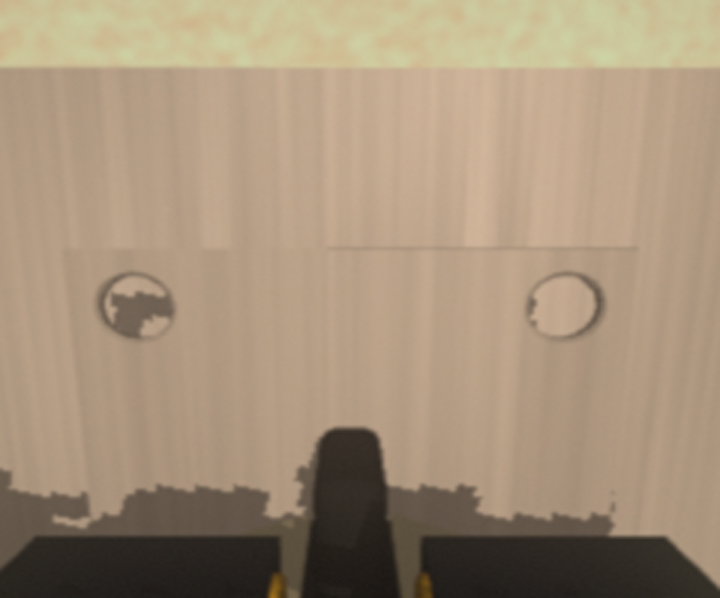

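View pics/s17c.png

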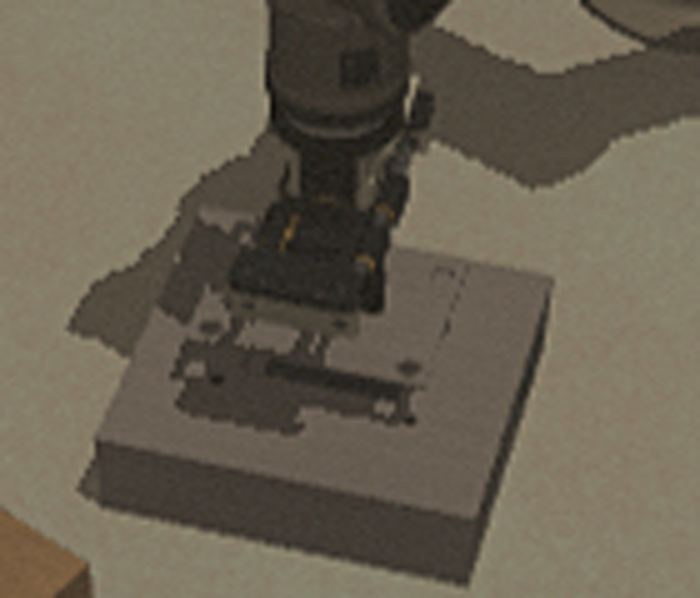

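```bash
python3 - <<'E'
from h import *
cs=manip.get_calibration("scene")
k=lambda x,y:np.array([(x+.5)/5-.5+190,(y+.5)/4.6-.5+100])
ta,tb=[ray(cs,k(*p),.08) for p in ((216,378),(411,421))]
ha,hb=[ray(cs,k(*p),.134) for p in ((210,328),(409,368))]
print(ta,tb,np.linalg.norm(ta-tb));print(ha,hb,np.linalg.norm(ha-hb)); print("hole-thread",(ha-ta),(hb-tb))
d=tb-ta;print(np.degrees(np.arctan2(d[1],d[0])));d=hb-ha;print(np.degrees(np.arctan2(d[1],d[0])))
E
```

```text
[ 0.63379049 -0.05294224  0.08      ] [0.60359522 0.06966023 0.08      ] 0.1262660629582304
[ 0.63609522 -0.05430515  0.134     ] [0.60383169 0.06597266 0.134     ] 0.12452986414820826
hole-thread [ 0.00230473 -0.00136291  0.054     ] [ 0.00023647 -0.00368756  0.054     ]
103.83578858441744
105.01563777418878
```

Call:
carry_out([
  [-0.001,0.002,-0.02,0,255],
  [-0.001,0.004,-0.045,0,255],
  [-0.001,0.004,-0.065,0,255],
  [-0.001,0.004,-0.076,0,255],
  [-0.001,0.004,-0.08,0,255],
])

```text
clock: 18.6
eef_pos: [0.5764, 0.0004, 0.0995]
eef_rot: [-0.091, 0.702, 0.092, 0.701]
force: [0.6, -0.3, -3.9]
grip_width: 0.0116
```

Call:
carry_out([
  [0,0,0,0,255],
  [0,0,0,0,255],
  [0,0,0,0,255],
  [0,0,0,0,255],
])

```text
clock: 19.0
eef_pos: [0.5772, 0.0003, 0.1012]
eef_rot: [-0.092, 0.701, 0.091, 0.701]
force: [0.5, 0.6, -3.9]
grip_width: 0.0115
```

```bash
cat > look.py <<'E'
from h import *
import sys
from scipy.spatial.transform import Rotation as Ro
n=sys.argv[1]
s=manip.get_state();R=Ro.from_quat(s["eef_rot"]).as_matrix();print(s["clock"],s["eef_pos"],"jaw yaw",np.degrees(np.arctan2(R[1,2],R[0,2])),"down",R[:,0].round(4),s["force"],s["wrist_torque"],s["grip_width"],np.abs(s["qd"]).max())
c=manip.get_calibration("wrist");np.savez(f"w{n}.npz",**c)
im=manip.grab_frame("wrist");cv2.imwrite(f"pics/w{n}.png",im[:,:,::-1]);cv2.imwrite(f"pics/w{n}c.png",cv2.resize(im[80:160,150:360,::-1],None,fx=3.8,fy=3.8,interpolation=cv2.INTER_CUBIC))
im=manip.grab_frame("scene");cv2.imwrite(f"pics/s{n}.png",im[:,:,::-1]);cv2.imwrite(f"pics/s{n}c.png",cv2.resize(im[130:210,210:310,::-1],None,fx=7,fy=7,interpolation=cv2.INTER_CUBIC))
im=manip.grab_frame("top");cv2.imwrite(f"pics/t{n}.png",im[:,:,::-1]);cv2.imwrite(f"pics/t{n}c.png",cv2.resize(im[165:255,215:315,::-1],None,fx=6,fy=6,interpolation=cv2.INTER_CUBIC))
E
python3 look.py 18
```

```text
19.0 [5.77200029e-01 3.35416558e-04 1.01165311e-01] jaw yaw 14.8821436359619 down [ 9.e-04 -1.e-04 -1.e+00] [ 0.45293226  0.61431248 -3.85367279] [-0.05644163  0.05945846 -0.03137269] 0.011494297464146678 0.0037244496572472357
```

View pics/w18c.png

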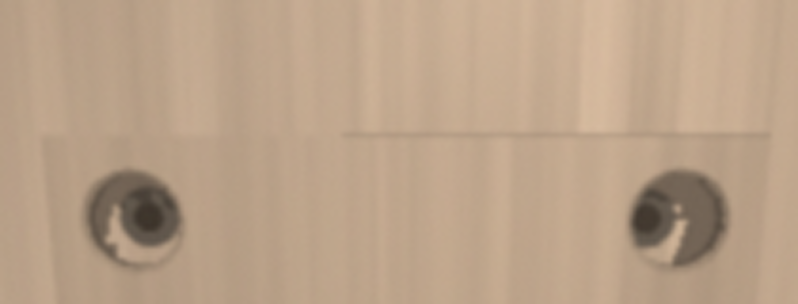

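View pics/s18c.png

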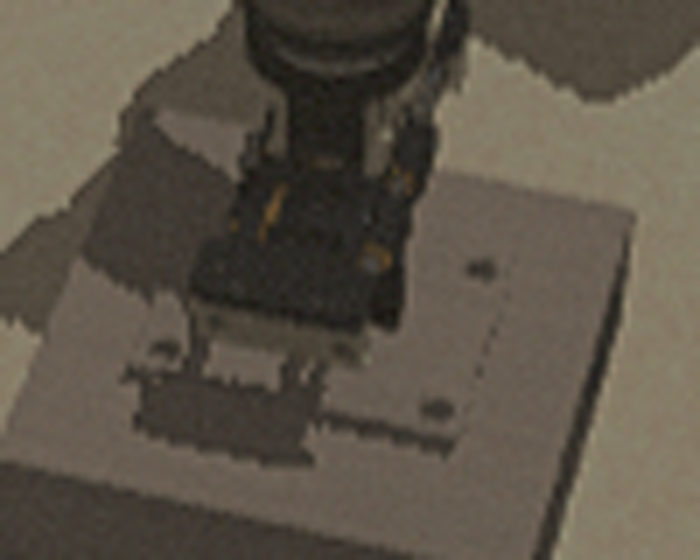

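View pics/t18c.png

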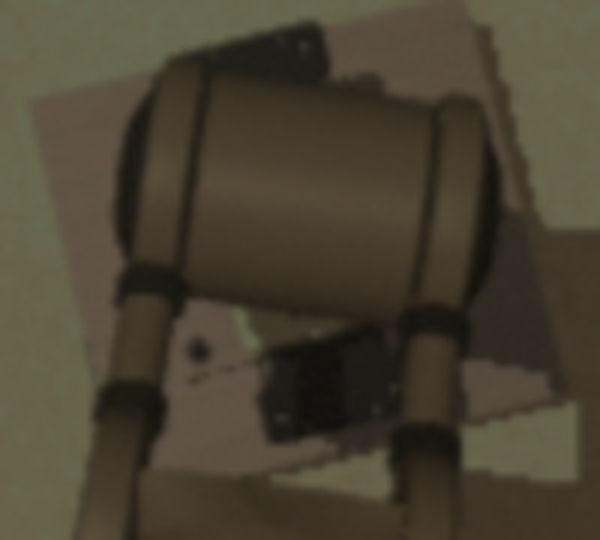

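```bash
cat > rel.py <<'E'
from h import *
def rel(n,hl,hr,tl,tr,ztop,sc=3.8,x0=150,y0=80):
    c=dict(np.load(f"w{n}.npz")); k=lambda p:np.array([(p[0]+.5)/sc-.5+x0,(p[1]+.5)/sc-.5+y0])
    a,b=ray(c,k(hl),ztop),ray(c,k(hr),ztop); t,u=ray(c,k(tl),.08),ray(c,k(tr),.08)
    for p,q,s in ((a,b,"holes"),(t,u,"threads")):
        d=q-p; m=(p+q)/2; n_=np.array([-d[1],d[0],0])/np.linalg.norm(d); print(s,p[:2].round(4),q[:2].round(4),"sep",np.linalg.norm(d).round(4),"yaw",np.degrees(np.arctan2(d[1],d[0])).round(2),"centre",(m-n_*.062)[:2].round(4))
    print("move plate by",(t-a)[:2].round(4),(u-b)[:2].round(4))
E
python3 - <<'E'
from rel import *
rel(18,(135,219),(678,218),(149,215),(648,217),.0965)
E
```

```text
holes [0.5204 0.0479] [0.6009 0.0693] sep 0.0833 yaw 14.88 centre [ 0.5766 -0.0013]
threads [0.5189 0.0466] [0.6005 0.0678] sep 0.0843 yaw 14.55 centre [ 0.5752 -0.0028]
move plate by [-0.0015 -0.0013] [-0.0004 -0.0015]
```

Call:
carry_out([
  [-0.001,-0.002,-0.002,-0.002,255],
  [-0.002,-0.003,-0.004,-0.002,255],
  [-0.002,-0.003,-0.005,-0.002,255],
  [-0.002,-0.003,-0.005,-0.002,255],
  [-0.002,-0.003,-0.005,-0.002,255],
])

```text
clock: 19.65
eef_pos: [0.576, -0.0012, 0.0982]
eef_rot: [-0.09, 0.701, 0.09, 0.701]
force: [0.4, -0.3, -3.2]
grip_width: 0.0112
```

Call:
carry_out([
  [0,0,0,0,255],
  [0,0,0,0,255],
  [0,0,0,0,255],
  [0,0,0,0,255],
  [0,0,0,0,255],
])

```text
clock: 20.15
eef_pos: [0.576, -0.0012, 0.0983]
eef_rot: [-0.09, 0.701, 0.09, 0.701]
force: [0.0, -0.6, -3.8]
grip_width: 0.0116
```

```bash
python3 look.py 19
```

```text
20.15 [ 0.57596715 -0.00115419  0.09826028] jaw yaw 14.695406017911006 down [ 1.e-04  0.e+00 -1.e+00] [ 0.00950341 -0.5624823  -3.84478587] [-0.09409816  0.07074889  0.07915709] 0.011557607877082666 0.000719021070346623
```

View pics/w19c.png

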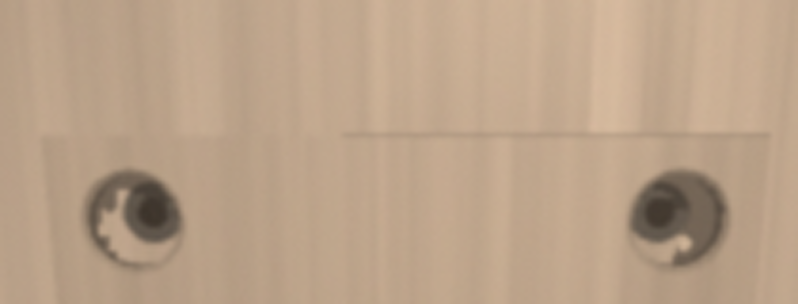

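View pics/s19c.png

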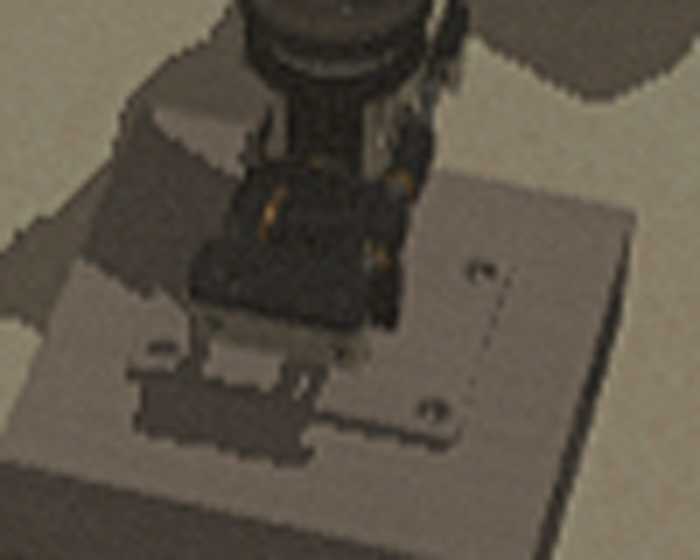

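View pics/s19.png

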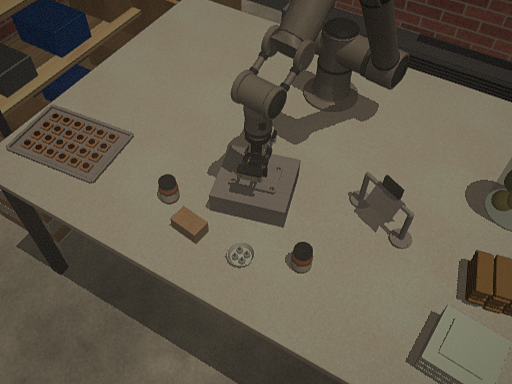

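```bash
python3 - <<'E'
from rel import *
rel(19,(135,219),(678,218),(152,211),(660,212),.0936)
# scene: predicted offset of thread vs hole for perfect alignment, gap 9.6
cs=manip.get_calibration("scene")
for nm,l in (("0",L4[0]),("1",L4[1]),("3",L4[3])):
    X=np.r_[l,0]@Rz(np.radians(14.7)).T+[.577,-.003,0]
    h=proj(cs,X+[0,0,.0936])[0];t=proj(cs,X+[0,0,.08])[0];print(nm,h.round(1),(h-[210,130])*7,"thread-hole crop px",((t-h)*7).round(1))
E
```

```text
holes [0.5193 0.0466] [0.5999 0.0677] sep 0.0834 yaw 14.7 centre [ 0.5753 -0.0028]
threads [0.5187 0.0465] [0.6004 0.0676] sep 0.0844 yaw 14.48 centre [ 0.5751 -0.003 ]
move plate by [-0.0005 -0.0001] [ 0.0005 -0.0001]
0 [271.7 187.8] [431.66281841 404.28802575] thread-hole crop px [-1.2 19.1]
1 [278.2 167.8] [477.74760565 264.26748505] thread-hole crop px [-1.5 19.5]
3 [232.9 179. ] [160.60484437 343.0818434 ] thread-hole crop px [ 0.7 19.3]
```

```bash
python3 - <<'E'
from station import manip
s=manip.get_state();print(s["clock"],s["eef_pos"],s["force"],s["grip_width"]);print(manip.hand_in())
E
```

```text
20.3 [ 0.57597882 -0.00116929  0.09824889] [ 0.48718918 -0.09487772 -3.7695556 ] 0.011779843371622273
the job is handed in; nothing more can be done
None
```

The guard hangs by itself astride the bar at about mid-bar. The arm is holding the cover plate level and still, about 9.6 mm above the warmer's top. I handed the job in at 20.3 s of the 67 s allowed.

- **Guard:** pictures taken after I let go show it seated and straight on the bar, and the last scene picture shows it still hanging there.
- **Plate alignment:** in the last wrist picture, the two +y holes line up with their threads to about 0.5 mm, and the plate's turn matches to about 0.2°. That leaves ample room, since each hole can be up to 4.5 mm off.
- **Height and level:** the 9.6 mm gap comes from the arm's position, not from a direct measurement. The tool is vertical, and the plate showed no slip in the grip after lifting.
- **Not directly confirmed:** the gripper blocks the wrist camera's view of the two −y holes, so those rest on the measured turn. I got a rough scene-camera check on one of them. It put that side about 1 mm lower, which is within the noise of that picture. The top camera's view of the plate was blocked by the arm.
- **Disagreement between cameras:** the wrist, scene and top cameras placed the warmer up to 3 mm apart. I used the wrist camera's hole-to-thread comparison for the final position.
- **Bystanders:** the jars, dish and carton look untouched in the last picture.

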